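# Rebuild the bench mill's agitator shaft

### The job

The bench mill has been cleaned and its shaft needs building up again: pull the ajar drawer of the low parts unit fully out to its stop, slide every spacer ring that is in it down over the mill's upright shaft so they sit stacked on the shoulder, and only then put the wider knurled lock collar from the bench on top of them. Finish with the emptied drawer pushed fully shut again, and leave the flask, the bottle and the beaker where they stand.

Things in the scene. Friction and masses are not known exactly. Their poses are not given: they have to be found in the camera images.
- unit_drawer0 (a joint): travel of the parts unit's single drawer in m: 0 shut, 0.174 fully out against its stop; it slides out towards the robot with about 1 N of friction and stays where it is left
- unit_drawer0_handle (a point): middle of the drawer's steel bar handle, a horizontal round bar 120 mm long, about 10 mm thick, standing 35 mm off the drawer's white front, 35 mm below the unit's top; it moves with the drawer. Its x axis points from the robot side into the unit (the drawer opens along -x), its y axis runs along the bar
- unit: low grey parts unit, 250 mm deep, 280 wide, 80 high, fixed; origin: centre of its underside; x axis from its front to its back. The drawer's inner floor is 22 mm above the bench, 205 mm long, 238 wide; its walls rise to 58 mm and its front to 67 mm above the bench. At its stop the floor is centred 175 mm in front of (-x of) the origin, clear of the unit's roof up to 65 mm behind that centre
- mill: the mill drive: a cream housing 130 mm square and 50 mm high, fixed to the bench, with the upright steel shaft in the middle of its top; origin at the centre of its underside
- seat (a point): on the shaft's axis at the top of the dark shoulder (44 mm across, its top 62 mm above the bench) on which the first spacer sits. Above it the shaft is 16 mm thick and 100 mm high, its last 10 mm tapering to 7 mm
- collar: knurled steel lock collar, a flat ring 50 mm across, 16 mm high, with a 19 mm bore right through, about 0.1 kg, lying flat on the bench; origin at the centre of its underside, z along its bore; either side may be up
- spacer0: one of 3 to 5 equal spacer rings of bright aluminium, 36 mm across, 16 mm high, with a 19 mm bore right through, 0.04 kg, lying flat in the drawer, which starts ajar (mostly hidden until it is opened); origin at the centre of its underside, z along its bore; either side may be up
- spacer1: one of 3 to 5 equal spacer rings of bright aluminium, 36 mm across, 16 mm high, with a 19 mm bore right through, 0.04 kg, lying flat in the drawer, which starts ajar (mostly hidden until it is opened); origin at the centre of its underside, z along its bore; either side may be up
- spacer2: one of 3 to 5 equal spacer rings of bright aluminium, 36 mm across, 16 mm high, with a 19 mm bore right through, 0.04 kg, lying flat in the drawer, which starts ajar (mostly hidden until it is opened); origin at the centre of its underside, z along its bore; either side may be up
- spacer3: one of 3 to 5 equal spacer rings of bright aluminium, 36 mm across, 16 mm high, with a 19 mm bore right through, 0.04 kg, lying flat in the drawer, which starts ajar (mostly hidden until it is opened); origin at the centre of its underside, z along its bore; either side may be up
- spacer4: one of 3 to 5 equal spacer rings of bright aluminium, 36 mm across, 16 mm high, with a 19 mm bore right through, 0.04 kg, lying flat in the drawer, which starts ajar (mostly hidden until it is opened); origin at the centre of its underside, z along its bore; either side may be up
- flask: glass conical flask 82 mm across, 124 mm high, a bystander on the bench; origin at the centre of its underside
- reagent: amber reagent bottle with red cap, 68 mm across, 150 mm high, a bystander on the bench; origin at the centre of its underside
- beaker: clear beaker 80 mm across, 100 mm high, a bystander on the bench; origin at the centre of its underside
Mind the look-alikes: they are no part of the job. What is meant by the collar is not green, and is the smaller of those in its own colour.

How it is judged:
By the outcome, as a careful person would: the job done as asked, in the order asked, and still so for the second after the job is handed in, with the robot touching nothing.
Of spacer0, spacer1, spacer2, spacer3, spacer4 only 3 to 5 are there at a start; the rules pass over those that are not, and their reading is None.
At some moment in a run one of collar may be knocked a few centimetres aside while the robot is not near it.
Once in a run the grip may slacken for a moment while it holds something.
It also fails if it takes over 210 s, if anything falls off the work surface, if the arm or the gripper's body presses on something with over 40 N, if the wrist force passes 120 N, or if a joint passes its speed limit or range.

### The arm

A 6-joint arm with a two-finger parallel gripper is mounted at the origin on the work surface. World frame = base frame: x ahead of the robot, y to its left, z up, the work surface at z = 0. Lengths are in mm, angles in rad, forces in N, time in s.
With the tool pointing down it reaches from about 400 to 925 mm from the base axis. Payload 12.5 kg.
Tool frame: the origin (TCP) lies on the mounting face of the last link; the fingertips stand 190 mm ahead of it and the grasp point (between the pads) lies 171 mm ahead of it; z points along the fingers, y is the line along which they close (so a half turn about z gives the same grasp; the last joint's range is limited). The gripper opens to 95 mm and grips with 3 to 60 N. Pads are 20 mm wide; open, the fingers measure 119 mm over their backs; the gripper's body (75 mm by 180 mm) begins 59 mm behind the grasp point.
Start: joints at [-1.217, 0.491, 1.559, -0, 1.092, -0.106], TCP at [277.374, -560.079, 404.761] pointing down, gripper open.
Joint ranges: [-3.1, 3.1], [-0.84, 2.19], [0.05, 2.79], [-1.13, 4.28], [0.06, 2.93], [-2.69, 2.69]. Speed limits (rad/s): [2.22, 2.22, 2.79, 3.14, 3.14, 3.14].

### API

Orientations are given as [roll, pitch, yaw] about the fixed x, y, z axes, in that order (R = Rz(yaw) Ry(pitch) Rx(roll)).
In Python, from cell import * gives the robot as it stands.
- The arm moves only by the tool arm_command, never from a script. Its argument "rows" is a list that holds one entry, the list of rows, each a list of 7 numbers: the shift along the tool's x, y, z normalised to -1 to 1, where 1 is 0.15 m, then the turn, a rotation vector about the tool's x, y, z normalised to -1 to 1, where 1 is 360 degrees, then the opening, from -1 (shut) to 1 (fully open). A call has 1 to 10 rows; each row is the pose to reach, as a shift and turn from the pose commanded when the call began, along the tool's axes at that moment, turning the shorter way round; what a row does not reach only later rows make up. A row lasts 1/12 s, in which the tool goes at most 41.7 mm and 7.16 degrees, less where a joint would pass 70% of its speed; a pose out of reach is approached as far as the arm can. A call with a number of a shift or a turn outside -1 to 1 is refused whole. A call with a gripper value outside its range is refused whole. The fingers move at their own pace and stop on an object; the grip force is fixed at half the most. Time passes only in rows, so rows that repeat a pose let the fingers close. It gives the time, the measured TCP pose, the force, the opening and the grip force at its end, in the units of the state.
- state(): the state, without advancing time (a new reading comes with each control period).
- read_camera(name): name is "scene" or "top" or "wrist"; returns (picture, depth): 384x512x3 uint8, red, green, blue; 384x512 float32, mm along the optical axis (not along the pixel's ray), 0 where there is no reading.
- get_calibration(name): a dict with "camera_matrix" (3x3 intrinsics, pixels), "position" and "orientation" of the camera in the world; the wrist camera has in their place "hand_eye" (4x4, takes a point from camera to tool coordinates, whose origin is the TCP and whose axes are the flange's). Camera axes: x right, y up, looking along -z (the intrinsics and any distortion apply to the point x, -y, -z); pixel columns grow to the right and rows downward; lengths in mm; the calibration is good to about 2 mm. The wrist camera is an equidistant fisheye: a pixel r from the principal point sees the ray r / f radians off the axis. A picture is of the moment at which its call begins: read the wrist's pose just before it. get_calibration takes no time and is no camera call.
- job_done(): hands the job in; it is judged then, once.
The state is a dict: "t": time; "joints": joint angles; "qvel": joint speeds; "tau": joint torques, N m; "eef_pos": TCP position; "tcp_rot": TCP orientation; "ft_force": force on the tool from outside, world axes, zero at the start; "moment": the same for the moment, N m; "opening": opening from 0.0 (shut) to 1.0 (fully open); "grip_force": force on a finger pad.
Only numpy, scipy, OpenCV 4.12 (cv2) and the standard library are available. Lean on these libraries where they do the work, as an engineer would, in place of code of your own. Each camera call takes 0.05 s, during which the arm holds its last target. There are 200 camera calls.

## Working session

There is one attempt and no reset: what is moved stays moved. The work goes in short steps, Python scripts to look and compute and a tool call to move; the robot and the scene stay as the last step left them, time stands still between calls to the robot, and variables do not carry over. Pictures are saved under pics/ and viewed, at most 14 in all, crops included, and the job is handed in when it is done.

Besides the shell and the picture viewer there is one more tool, called after "Emit:" as name([rows], argument=value, ...), one row to a line, values as JSON. arm_command: Moves the arm, as the interface text tells. Its arguments: {"type":"object","properties":{"rows":{"type":"array","items":{"type":"array","items":{"type":"array","items":{"type":"number","minimum":-1,"maximum":1}}}}},"required":["rows"]}

```bash
ls; mkdir -p pics; cat > h.py <<'E'
from cell import *
import numpy as np, cv2
from scipy.spatial.transform import Rotation as R
def rot(o):
    o=np.array(o,float)
    return o if o.shape==(3,3) else R.from_euler('xyz',o).as_matrix()
def cloud(name):
    s=state(); img,d=read_camera(name); c=get_calibration(name); K=np.array(c['camera_matrix'])
    v,u=np.mgrid[0:384,0:512].astype(float)
    x=(u-K[0,2])/K[0,0]; y=(v-K[1,2])/K[1,1]
    if name=='wrist':
        r=np.hypot(x,y)+1e-9; k=np.tan(np.minimum(r,1.5))/r; x,y=x*k,y*k
    P=np.stack([x*d,-y*d,-d],-1)
    if name=='wrist':
        H=np.array(c['hand_eye']); P=P@H[:3,:3].T+H[:3,3]
        P=P@rot(s['tcp_rot']).T+np.array(s['eef_pos'])
    else: P=P@rot(c['orientation']).T+np.array(c['position'])
    P[d==0]=np.nan
    return img,d,P
def save(n,img,box=None,k=1):
    if box: img=img[box[1]:box[3],box[0]:box[2]]
    cv2.imwrite('pics/'+n,cv2.resize(img[...,::-1],None,fx=k,fy=k,interpolation=cv2.INTER_CUBIC))
E
python3 - <<'E'
from h import *
print(state())
for n in('scene','top','wrist'):print(n,get_calibration(n))
a,_,P=cloud('top');save('t0.png',a,k=1.5);np.save('t0.npy',P)
a,_,P=cloud('scene');save('s0.png',a,k=1.5);np.save('s0.npy',P)
E
```

```text
pics
{'t': 0.0, 'joints': array([-1.21659014e+00,  4.91534555e-01,  1.55946893e+00, -1.16537171e-05,
        1.09171337e+00, -1.05634691e-01]), 'qvel': array([-0.00086753,  0.00062667, -0.00115102, -0.00058315,  0.00069645,
       -0.0009951 ]), 'tau': array([-3.90903206e-04, -6.12630343e+01, -2.58182824e+01,  6.91163982e-02,
        4.80283226e-02, -3.14533713e-05]), 'eef_pos': array([ 277.36280573, -560.03410191,  404.17046209]), 'tcp_rot': array([-3.14047363e+00, -1.08255910e-04,  4.59846196e-01]), 'ft_force': array([-0.34636482, -0.04030932, -0.03215426]), 'moment': array([ 0.01034213, -0.04041165,  0.00051492]), 'grip_force': 0.0, 'opening': 1.001161801543455}
scene {'camera_matrix': array([[349.38541797,   0.        , 255.25838211],
       [  0.        , 349.38541797, 197.08899694],
       [  0.        ,   0.        ,   1.        ]]), 'position': array([948.29896554, 206.39957652, 704.5618202 ]), 'orientation': array([ 0.64629628, -0.01434579,  2.21609675])}
top {'camera_matrix': array([[428.99981702,   0.        , 248.15160142],
       [  0.        , 428.99981702, 190.51984195],
       [  0.        ,   0.        ,   1.        ]]), 'position': array([ 352.02767037,  -58.90639474, 1092.19062206]), 'orientation': array([ 0.20504609, -0.00289174, -1.58197267])}
wrist {'camera_matrix': array([[297.31863964,   0.        , 259.25978447],
       [  0.        , 297.31863964, 192.15241179],
       [  0.        ,   0.        ,   1.        ]]), 'hand_eye': array([[-9.84908334e-04,  9.57729205e-01,  2.87669601e-01,
         8.14071404e+01],
       [ 9.99998845e-01,  6.10356122e-04,  1.39170532e-03,
        -1.05511562e-01],
       [ 1.15729592e-03,  2.87670639e-01, -9.57728701e-01,
         2.00459534e+01],
       [ 0.00000000e+00,  0.00000000e+00,  0.00000000e+00,
         1.00000000e+00]])}
```

View pics/t0.png

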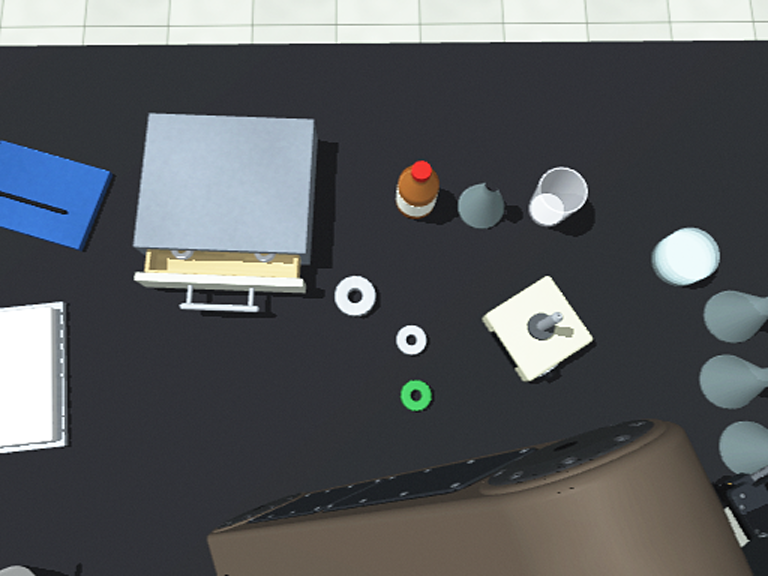

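View pics/s0.png

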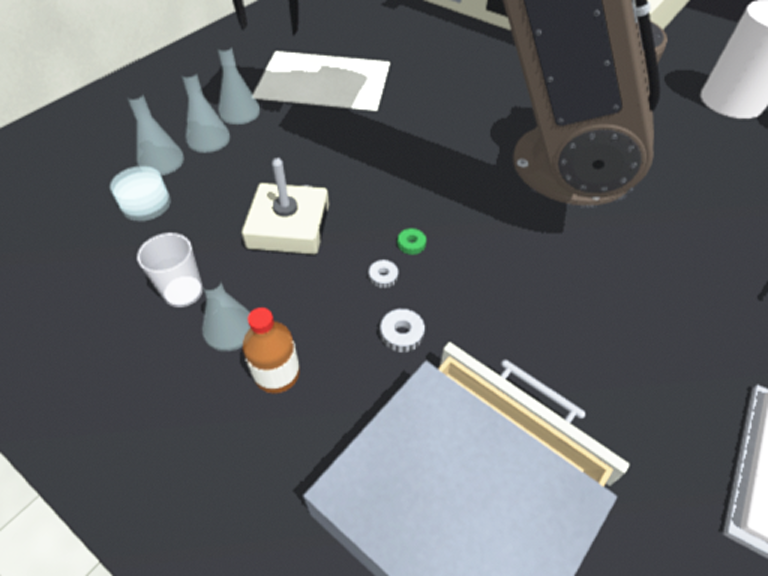

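Top view (1.5x) shows large steel ring (355,296), small steel ring (411,340), green ring (416,395), drawer handle bar (219,308), and mill shaft about (545,325). The collar should be the small steel ring at (411,340), since it is not green and is the smaller of the two steel ones. I'll measure and crop to confirm.

```bash
python3 - <<'E'
from h import *
P=np.load('t0.npy');Q=np.load('s0.npy');img=cv2.imread('pics/t0.png')
print(P[300,150], P[300,200])
for n,(u,v) in dict(big=(236,197),small=(274,227),green=(277,263)).items():
    w=P[v-24:v+25,u-24:u+25].reshape(-1,3); c=w[(w[:,2]>9)&(w[:,2]<40)]
    (x,y),r=cv2.minEnclosingCircle(c[:,:2].astype(np.float32)); print(n,x,y,'r',r,np.median(c[:,2]),len(c))
for nm,A in(('top',P),('scene',Q)):
    w=A.reshape(-1,3)
    m=w[(w[:,2]>44)&(w[:,2]<54)&(w[:,1]<-80)&(w[:,1]>-330)&(w[:,0]>350)&(w[:,0]<600)]
    if len(m): print(nm,'mill',cv2.minAreaRect(m[:,:2].astype(np.float32)),len(m))
    m=w[(w[:,2]>75)&(w[:,2]<170)&(w[:,1]<-140)&(w[:,1]>-300)&(w[:,0]>400)&(w[:,0]<540)]
    print(nm,'shaft',m.mean(0) if len(m) else 0,m.min(0) if len(m) else 0,m.max(0) if len(m) else 0,len(m))
    m=w[(w[:,2]>74)&(w[:,2]<88)&(w[:,1]>20)&(w[:,0]>400)]
    print(nm,'roof',cv2.minAreaRect(m[:,:2].astype(np.float32)),len(m),np.median(m[:,2]))
a=P[190:212,110:182].reshape(-1,3);m=a[(a[:,2]>35)&(a[:,2]<57)]
print('handleish',m[:,0].min(),m[:,0].max(),m[:,1].min(),m[:,1].max(),np.median(m,0))
for v in range(178,212,2):print(v,P[v,145].round(0),P[v,120].round(0))
i,_=read_camera('top'); save('c0.png',i,(215,170,310,290),5)
E
```

```text
[305.72972684 180.78422615  -0.4677903 ] [304.41650065  57.19055116   1.40922413]
big 559.3123779296875 -35.12275695800781 r 35.259944915771484 21.717456894868064 520
small 484.113037109375 -129.29306030273438 r 25.828548431396484 15.870092132066475 271
green 391.46868896484375 -134.62875366210938 r 25.45793914794922 16.00370243105067 290
top mill ((490.0950622558594, -290.31793212890625), (155.68252563476562, 78.86062622070312), 0.12148105353116989) 1130
top shaft 0 0 0 0
top roof ((743.0220947265625, 178.60769653320312), (281.8606872558594, 237.2317657470703), 87.1021957397461) 10101 80.28761732715157
scene mill ((492.0420227050781, -320.9091796875), (128.49258422851562, 94.5147705078125), 31.174419403076172) 765
scene shaft 0 0 0 0
scene roof ((743.8325805664062, 176.89682006835938), (280.5329895019531, 236.32284545898438), 87.08821105957031) 18189 79.71353664938317
handleish 529.4179511633927 576.7432526594927 103.26244333025991 282.0464801334763 [540.47545943 185.30892189  48.00180783]
178 [609. 198.  26.] [610. 263.  23.]
180 [605. 200.  20.] [605. 262.  25.]
182 [591. 190.  59.] [589. 249.  69.]
184 [583. 187.  70.] [586. 250.  63.]
186 [579. 188.  67.] [580. 249.  68.]
188 [574. 187.  68.] [575. 249.  66.]
190 [573. 192.  50.] [575. 256.  42.]
192 [573. 197.  26.] [578. 267.   4.]
194 [572. 203.   1.] [573. 267.   1.]
196 [568. 203.  -2.] [568. 267.   3.]
198 [563. 203.  -2.] [563. 268.  -2.]
200 [557. 203.  -1.] [558. 268.  -2.]
202 [551. 201.   6.] [553. 267.  -2.]
204 [538. 191.  48.] [538. 252.  48.]
206 [533. 191.  45.] [542. 266.   0.]
208 [536. 201.   1.] [537. 267.  -2.]
210 [531. 201.   0.] [531. 265.   2.]
```

View pics/c0.png

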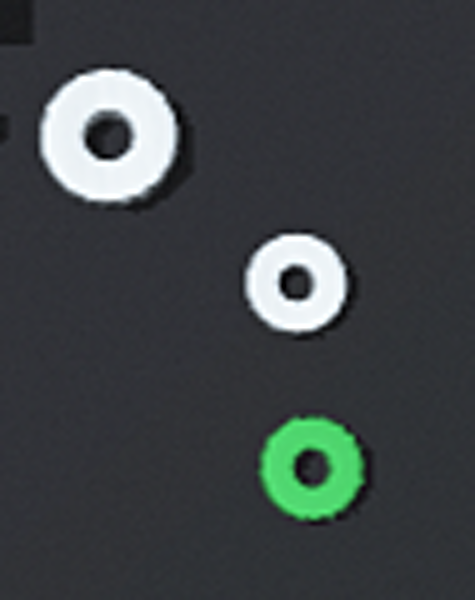

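Large ring has a 70 mm diameter and is 22 mm high. The small steel one measures about 51 × 16 mm, so it is the collar. Next: fit the handle and mill, and write a row planner.

```bash
cat >> h.py <<'E'
import json,sys
def plan(wps,cmd=None):
    """wps: list of (x,y,z of grasp point, yaw deg, gripper, nrows). Prints one call per waypoint; keeps commanded TCP pose."""
    c=json.load(open('cmd.json')) if cmd is None else cmd
    for x,y,z,yaw,g,n in wps:
        M=R.from_euler('xyz',[np.pi,0,np.radians(c[3])]).as_matrix()
        s=M.T@(np.array([x,y,z+171])-c[:3])/150
        w=-((yaw-c[3]+180)%360-180)/360
        s=np.round(s,3); w=round(w,4)
        assert abs(s).max()<=1,s
        print(list(map(float,s)),'rz',w,'g',g,'rows>=',int(np.ceil(max(np.linalg.norm(s)*150/41.7,abs(w)*360/7.16))),n)
        c=list(np.array(c[:3])+M@s*150)+[c[3]-w*360]
    json.dump(c,open('cmd.json','w')); print('end',np.round(c,1), 'grasp z',round(c[2]-171,1))
E
echo "[277.374,-560.079,404.761,26.35]">cmd.json
python3 - <<'E'
from h import *
P=np.load('t0.npy');Q=np.load('s0.npy')
for nm,A in(('top',P),('scene',Q)):
    w=A.reshape(-1,3);w=w[~np.isnan(w[:,0])]
    m=w[(w[:,2]>45)&(w[:,2]<54)&(abs(w[:,1]+315)<110)&(abs(w[:,0]-480)<110)]
    print(nm,'mill',cv2.minAreaRect(m[:,:2].astype(np.float32)),len(m),np.median(m,0))
    m=w[(w[:,2]>75)&(w[:,2]<170)&(abs(w[:,1]+315)<60)&(abs(w[:,0]-480)<60)]
    print(nm,'shaft',m.round(0).tolist()[:12],len(m))
    m=w[(w[:,2]>56)&(w[:,2]<66)&(abs(w[:,1]+315)<60)&(abs(w[:,0]-480)<60)]
    print(nm,'shoulder',np.median(m,0) if len(m) else 0,m.min(0),m.max(0),len(m))
    m=w[(w[:,2]>38)&(w[:,2]<56)&(w[:,0]>520)&(w[:,0]<552)&(w[:,1]>90)&(w[:,1]<290)]
    print(nm,'bar',np.median(m,0),m.min(0),m.max(0),np.polyfit(m[:,1],m[:,0],1),len(m))
    m=w[(w[:,2]>61)&(w[:,2]<72)&(w[:,0]>560)&(w[:,0]<600)&(w[:,1]>20)&(w[:,1]<340)]
    print(nm,'front',cv2.minAreaRect(m[:,:2].astype(np.float32)),np.median(m,0))
E
```

```text
top mill ((497.32818603515625, -337.4280090332031), (131.55410766601562, 130.69464111328125), 31.336721420288086) 2361 [ 494.29482994 -333.72293912   49.59267166]
top shaft [[505.0, -334.0, 153.0], [504.0, -334.0, 159.0], [504.0, -336.0, 160.0], [504.0, -339.0, 158.0], [504.0, -331.0, 147.0], [502.0, -331.0, 154.0], [502.0, -332.0, 158.0], [502.0, -334.0, 158.0], [503.0, -339.0, 150.0], [502.0, -340.0, 154.0], [501.0, -340.0, 163.0], [506.0, -334.0, 120.0]] 111
top shoulder [ 493.02342542 -331.160732     61.66533848] [ 478.26450555 -356.7102507    56.16013339] [ 535.67376728 -315.02929296   65.89428004] 186
top bar [537.18527302 185.37144857  48.50066234] [529.41795116 123.96048627  41.64605835] [551.35077846 252.24696683  54.43596629] [4.06937016e-02 5.29767420e+02] 257
top front ((582.9013671875, 185.33724975585938), (272.9809265136719, 23.719236373901367), 87.30120849609375) [578.78610742 184.88036153  67.49886808]
scene mill ((498.18218994140625, -337.36407470703125), (134.7152099609375, 129.09815979003906), 30.867286682128906) 1409 [ 510.67582572 -326.42695211   49.5465159 ]
scene shaft [[504.0, -336.0, 163.0], [502.0, -334.0, 163.0], [499.0, -335.0, 161.0], [497.0, -334.0, 160.0], [503.0, -342.0, 157.0], [504.0, -337.0, 159.0], [504.0, -333.0, 161.0], [501.0, -333.0, 159.0], [498.0, -333.0, 157.0], [495.0, -333.0, 156.0], [505.0, -340.0, 156.0], [504.0, -337.0, 157.0]] 177
scene shoulder [ 504.9569865  -330.88778589   61.20580291] [ 479.00586633 -358.04900264   56.16430245] [ 521.70628837 -315.04047536   65.8726275 ] 136
scene bar [541.28555431 189.31988962  47.76042194] [531.743544   123.85333133  40.47776176] [551.80848356 251.78670535  52.71255854] [4.19096146e-02 5.33245528e+02] 354
scene front ((581.315673828125, 185.59356689453125), (273.4513854980469, 17.17934226989746), 87.05569458007812) [583.20441168 199.77555381  66.82733369]
```

```bash
python3 - <<'E'
from h import *
g=-.37
plan([(370,-460,240,57,g,6),(430,-335,240,87.3,g,6),(470,-190,240,87.3,g,5),(495,-45,240,87.3,g,5),(515,90,200,87.3,g,5),(539,187,150,87.3,g,6)])
E
```

```text
[0.849, -0.324, -0.042] rz -0.0851 g -0.37 rows>= 5 6
[0.917, -0.118, 0.0] rz -0.0842 g -0.37 rows>= 5 6
[0.978, 0.221, 0.0] rz -0.0 g -0.37 rows>= 4 5
[0.974, 0.121, 0.0] rz -0.0 g -0.37 rows>= 4 5
[0.905, 0.09, 0.267] rz -0.0 g -0.37 rows>= 4 5
[0.654, 0.13, 0.333] rz -0.0 g -0.37 rows>= 3 6
end [539.1 187.1 321.1  87.3] grasp z 150.1
```

Emit:
arm_command([
  [[0.849,-0.324,-0.042,0,0,-0.0851,-0.37],[0.849,-0.324,-0.042,0,0,-0.0851,-0.37],[0.849,-0.324,-0.042,0,0,-0.0851,-0.37],[0.849,-0.324,-0.042,0,0,-0.0851,-0.37],[0.849,-0.324,-0.042,0,0,-0.0851,-0.37],[0.849,-0.324,-0.042,0,0,-0.0851,-0.37]],
])

```text
t: 0.65
eef_pos: [370.7, -459.2, 411.1]
tcp_rot: [-3.142, 0.0, 0.998]
ft_force: [0.2, -0.2, -0.6]
opening: 0.636
grip_force: 0.0
```

Emit:
arm_command([
  [[0.917,-0.118,0,0,0,-0.0842,-0.37],[0.917,-0.118,0,0,0,-0.0842,-0.37],[0.917,-0.118,0,0,0,-0.0842,-0.37],[0.917,-0.118,0,0,0,-0.0842,-0.37],[0.917,-0.118,0,0,0,-0.0842,-0.37],[0.917,-0.118,0,0,0,-0.0842,-0.37]],
])

```text
t: 1.15
eef_pos: [430.3, -334.6, 411.1]
tcp_rot: [-3.142, 0.0, 1.524]
ft_force: [0.5, 0.5, 0.0]
opening: 0.323
grip_force: 0.0
```

Emit:
arm_command([
  [[0.978,0.221,0,0,0,0,-0.37],[0.978,0.221,0,0,0,0,-0.37],[0.978,0.221,0,0,0,0,-0.37],[0.978,0.221,0,0,0,0,-0.37],[0.978,0.221,0,0,0,0,-0.37]],
])

```text
t: 1.57
eef_pos: [470.5, -187.4, 411.1]
tcp_rot: [-3.141, -0.001, 1.522]
ft_force: [-0.2, -0.2, -0.7]
opening: 0.316
grip_force: 0.0
```

Emit:
arm_command([
  [[0.974,0.121,0,0,0,0,-0.37],[0.974,0.121,0,0,0,0,-0.37],[0.974,0.121,0,0,0,0,-0.37],[0.974,0.121,0,0,0,0,-0.37],[0.974,0.121,0,0,0,0,-0.37]],
])

```text
t: 1.98
eef_pos: [495.5, -43.0, 411.0]
tcp_rot: [3.142, -0.0, 1.523]
ft_force: [-0.3, -0.3, 0.5]
opening: 0.316
grip_force: 0.0
```

Emit:
arm_command([
  [[0.905,0.09,0.267,0,0,0,-0.37],[0.905,0.09,0.267,0,0,0,-0.37],[0.905,0.09,0.267,0,0,0,-0.37],[0.905,0.09,0.267,0,0,0,-0.37],[0.905,0.09,0.267,0,0,0,-0.37]],
])

```text
t: 2.4
eef_pos: [515.6, 91.1, 369.6]
tcp_rot: [-3.14, 0.0, 1.523]
ft_force: [0.5, 0.6, 0.4]
opening: 0.316
grip_force: 0.0
```

Emit:
arm_command([
  [[0.654,0.13,0.333,0,0,0,-0.37],[0.654,0.13,0.333,0,0,0,-0.37],[0.654,0.13,0.333,0,0,0,-0.37],[0.654,0.13,0.333,0,0,0,-0.37],[0.654,0.13,0.333,0,0,0,-0.37],[0.654,0.13,0.333,0,0,0,-0.37]],
])

```text
t: 2.9
eef_pos: [539.6, 185.2, 321.3]
tcp_rot: [3.142, 0.0, 1.521]
ft_force: [0.7, 0.1, -0.4]
opening: 0.316
grip_force: 0.0
```

```bash
python3 - <<'E'
from h import *
s=state();print(s['t'],s['eef_pos'],s['tcp_rot'],s['opening'],s['joints'])
a,d,P=cloud('wrist');save('w1.png',a,k=1.5)
w=P.reshape(-1,3);w=w[~np.isnan(w[:,0])]
m=w[(w[:,2]>38)&(w[:,2]<56)&(w[:,0]>515)&(w[:,0]<558)&(w[:,1]>110)&(w[:,1]<265)]
print('bar',np.median(m,0),m.min(0),m.max(0),np.polyfit(m[:,1],m[:,0],1),len(m))
E
```

```text
2.9 [539.61194978 185.23077121 321.26128195] [3.14152021e+00 3.77931968e-04 1.52135051e+00] 0.31598277598111973 [ 2.14951730e-01  5.12753868e-01  1.78375726e+00 -5.12977085e-04
  8.45110433e-01  2.64737979e-01]
bar [539.04187944 194.02530981  48.31256434] [529.3882637  124.129393    43.00387171] [557.99273691 252.69976095  51.49875345] [3.69863976e-02 5.32825515e+02] 1923
```

View pics/w1.png

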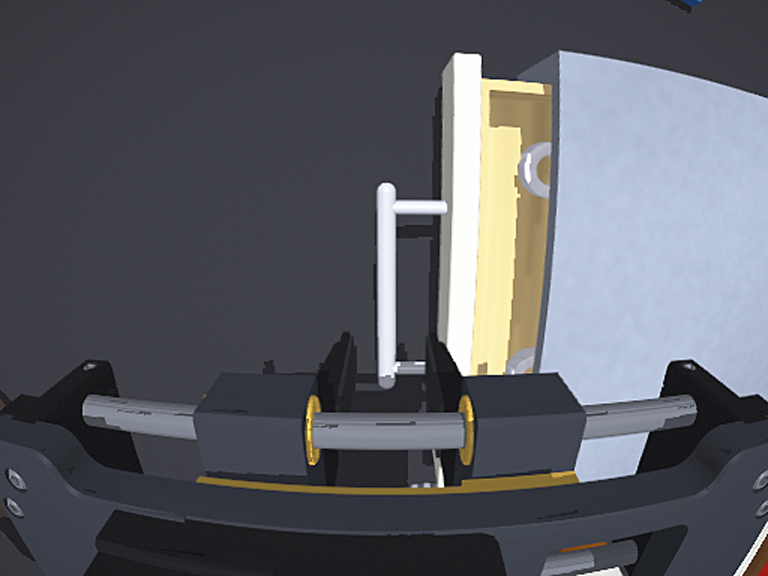

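The bar lies between the fingers. Descend, grip and pull.

Emit:
arm_command([
  [[0,0,0.7,0,0,0,-0.37],[0,0,0.7,0,0,0,-0.37],[0,0,0.7,0,0,0,-0.37],[0,0,0.7,0,0,0,-0.37],[0,0,0.7,0,0,0,-1],[0,0,0.7,0,0,0,-1],[0,0,0.7,0,0,0,-1],[0,0,0.7,0,0,0,-1],[0,0,0.7,0,0,0,-1]],
])

```text
t: 3.7
eef_pos: [539.4, 186.9, 217.9]
tcp_rot: [3.139, -0.0, 1.524]
ft_force: [-1.6, -2.9, 8.9]
opening: 0.104
grip_force: 30.0
```

Emit:
arm_command([
  [[0,-0.1,0,0,0,0,-1],[0,-0.2,0,0,0,0,-1],[0,-0.3,0,0,0,0,-1],[0,-0.4,0,0,0,0,-1],[0,-0.5,0,0,0,0,-1],[0,-0.6,0,0,0,0,-1],[0,-0.6,0,0,0,0,-1],[0,-0.6,0,0,0,0,-1]],
])

```text
t: 4.37
eef_pos: [448.9, 191.3, 217.8]
tcp_rot: [3.139, -0.0, 1.524]
ft_force: [-0.5, -4.3, 12.1]
opening: 0.107
grip_force: 30.0
```

```bash
python3 - <<'E'
from h import *
plan([(539.1,187.1,45.1,87.3,-1,9)])
c=json.load(open('cmd.json'));M=R.from_euler('xyz',[np.pi,0,np.radians(87.3)]).as_matrix();c[:3]=list(np.array(c[:3])+M@[0,-90,0]);json.dump(c,open('cmd.json','w'))
print(c,state()['eef_pos'])
E
```

```text
[0.0, 0.0, 0.7] rz -0.0 g -1 rows>= 3 9
end [539.1 187.1 216.1  87.3] grasp z 45.1
[np.float64(449.15532617501214), np.float64(191.31077679090697), np.float64(216.06100000000006), 87.298] [448.87759389 191.31372098 217.83242633]
```

Emit:
arm_command([
  [[0,-0.05,-0.012,0,0,0,-1],[0,-0.1,-0.012,0,0,0,-1],[0,-0.13,-0.012,0,0,0,-1],[0,-0.13,-0.012,0,0,0,-1]],
])

```text
t: 4.7
eef_pos: [428.9, 192.3, 218.0]
tcp_rot: [-3.141, 0.0, 1.524]
ft_force: [-0.4, 1.7, -10.5]
opening: 0.104
grip_force: 30.0
```

Emit:
arm_command([
  [[0,-0.03,0,0,0,0,-1],[0,-0.06,0,0,0,0,-1],[0,-0.06,0,0,0,0,-1]],
])

```text
t: 4.95
eef_pos: [420.2, 192.7, 218.0]
tcp_rot: [-3.141, 0.0, 1.524]
ft_force: [-1.3, 1.3, -6.2]
opening: 0.108
grip_force: 30.0
```

Emit:
arm_command([
  [[0,-0.03,0,0,0,0,-1],[0,-0.06,0,0,0,0,-1],[0,-0.06,0,0,0,0,-1]],
])

```text
t: 5.2
eef_pos: [411.1, 193.2, 218.0]
tcp_rot: [-3.141, -0.0, 1.524]
ft_force: [-0.4, 3.2, -3.6]
opening: 0.105
grip_force: 30.0
```

Emit:
arm_command([
  [[0,-0.03,0,0,0,0,-1],[0,-0.06,0,0,0,0,-1],[0,-0.06,0,0,0,0,-1]],
])

```text
t: 5.45
eef_pos: [402.7, 193.5, 218.0]
tcp_rot: [3.139, -0.0, 1.524]
ft_force: [3.7, 0.8, -6.2]
opening: 0.112
grip_force: 30.0
```

Emit:
arm_command([
  [[0,-0.02,0,0,0,0,-1],[0,-0.04,0,0,0,0,-1],[0,-0.04,0,0,0,0,-1]],
])

```text
t: 5.7
eef_pos: [400.6, 193.5, 218.1]
tcp_rot: [3.129, -0.003, 1.524]
ft_force: [30.5, -16.4, -24.2]
opening: 0.106
grip_force: 30.0
```

```bash
python3 - <<'E'
from h import *
print(state()['eef_pos'],state()['ft_force'])
a,d,P=cloud('top');save('t1.png',a,k=1.5);np.save('t1.npy',P)
E
```

```text
[400.60270445 193.48807503 218.11741203] [ 30.49243873 -16.36528468 -24.19563265]
```

View pics/t1.png

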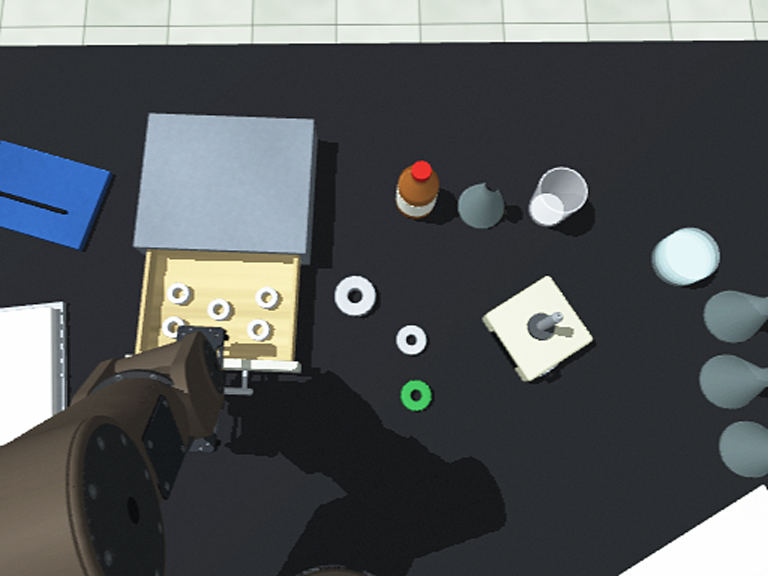

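Five spacers in the drawer, at (178,294), (219,310), (266,298), (260,329), (175,327). The drawer is at its stop (30 N reaction). Release, rise and look from above.

Emit:
arm_command([
  [[0,0.026,0,0,0,0,-1],[0,0.026,0,0,0,0,-1],[0,0.026,0,0,0,0,-0.37],[0,0.026,0,0,0,0,-0.37],[0,0.026,0,0,0,0,-0.37]],
])

```text
t: 6.17
eef_pos: [400.3, 193.5, 217.9]
tcp_rot: [-3.141, 0.0, 1.524]
ft_force: [-0.3, -0.4, -1.4]
opening: 0.264
grip_force: 0.0
```

Emit:
arm_command([
  [[0,0,-0.3,0,0,0,-0.37],[0,0,-0.6,0,0,0,-0.37],[0,0,-1,0,0,0,-0.37],[0,0,-1,0,0,0,-0.37],[0,0,-1,0,0,0,-0.37]],
])

```text
t: 6.58
eef_pos: [400.4, 193.7, 372.5]
tcp_rot: [3.135, -0.003, 1.524]
ft_force: [-0.3, 0.1, -0.6]
opening: 0.313
grip_force: 0.0
```

```bash
python3 - <<'E'
from h import *
c=json.load(open('cmd.json'));M=R.from_euler('xyz',[np.pi,0,np.radians(87.3)]).as_matrix()
c[:3]=list(np.array(c[:3])+M@[0,-52.5+3.9,-151.8]);c[3]=87.3;json.dump(c,open('cmd.json','w'))
print(np.round(c,1),state()['eef_pos'])
plan([(490,188,220,87.3,0,4),(555,183,240,87.3,0,5)])
E
```

```text
[400.6 193.6 367.9  87.3] [400.44010668 193.74773649 372.50701234]
[-0.009, 0.597, -0.154] rz -0.0 g 0 rows>= 3 4
[-0.013, 0.434, -0.134] rz -0.0 g 0 rows>= 2 5
end [554.9 183.  411.1  87.3] grasp z 240.1
```

Emit:
arm_command([
  [[-0.009,0.597,-0.154,0,0,0,0],[-0.009,0.597,-0.154,0,0,0,0],[-0.009,0.597,-0.154,0,0,0,0],[-0.009,0.597,-0.154,0,0,0,0]],
])

```text
t: 6.92
eef_pos: [491.7, 187.7, 390.7]
tcp_rot: [3.141, -0.0, 1.522]
ft_force: [-1.6, 0.3, -1.1]
opening: 0.489
grip_force: 0.0
```

Emit:
arm_command([
  [[-0.013,0.434,-0.134,0,0,0,0],[-0.013,0.434,-0.134,0,0,0,0],[-0.013,0.434,-0.134,0,0,0,0],[-0.013,0.434,-0.134,0,0,0,0],[-0.013,0.434,-0.134,0,0,0,0],[-0.013,0.434,-0.134,0,0,0,0]],
])

```text
t: 7.42
eef_pos: [553.7, 183.2, 410.4]
tcp_rot: [-3.14, 0.0, 1.524]
ft_force: [-1.2, -0.6, -0.7]
opening: 0.499
grip_force: 0.0
```

```bash
cat >> h.py <<'E'
def blobs(P,zlo,zhi,box,amin=40):
    m=((P[...,2]>zlo)&(P[...,2]<zhi)&(P[...,0]>box[0])&(P[...,0]<box[1])&(P[...,1]>box[2])&(P[...,1]<box[3])).astype(np.uint8)
    n,l,st,_=cv2.connectedComponentsWithStats(m)
    out=[]
    for i in range(1,n):
        if st[i,4]<amin: continue
        q=P[l==i]; (x,y),r=cv2.minEnclosingCircle(q[:,:2].astype(np.float32)); out.append((round(x,1),round(y,1),round(r,1),round(float(np.median(q[:,2])),1),int(st[i,4])))
    return out
E
python3 - <<'E'
from h import *
print(state()['eef_pos'],state()['tcp_rot'])
a,d,P=cloud('wrist');save('w2.png',a,k=1.5);np.save('w2.npy',P)
for b in blobs(P,33,43,(440,640,60,300)):print('w',b)
T=np.load('t1.npy')
for b in blobs(T,33,43,(440,640,60,300),20):print('t',b)
w=P.reshape(-1,3);m=w[(w[:,2]>52)&(w[:,2]<64)&(abs(w[:,0]-545)<140)&(abs(w[:,1]-190)<150)];print(m.min(0),m.max(0))
E
```

```text
[553.71529226 183.2396904  410.39011605] [-3.13983345e+00  4.84553838e-04  1.52412525e+00]
w (458.8, 186.1, 113.1, 37.7, 356)
w (507.1, 264.6, 18.2, 37.9, 509)
w (564.4, 260.1, 18.0, 37.8, 513)
w (536.0, 191.4, 18.0, 37.8, 492)
w (501.0, 125.5, 18.1, 37.7, 357)
w (555.8, 112.5, 17.7, 37.6, 422)
w (547.6, 68.9, 50.5, 37.9, 249)
t (562.8, 259.8, 18.0, 38.2, 121)
t (555.0, 111.9, 17.9, 38.0, 115)
t (534.2, 191.2, 19.0, 37.9, 117)
t (506.1, 264.7, 17.8, 38.5, 99)
t (500.7, 124.9, 17.7, 38.2, 118)
[406.67778607  59.41027434  52.01302923] [635.23653403 328.66978608  63.98129784]
```

View pics/w2.png

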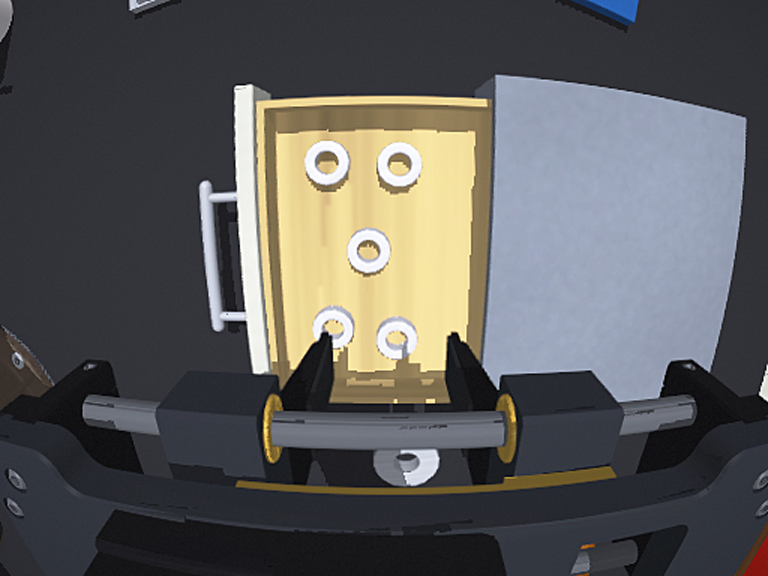

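```bash
python3 - <<'E'
from h import *
g=.18
plan([(535.5,191.4,120,135,g,9),(535.5,191.4,45,135,g,5),(535.5,191.4,45,135,-1,5),(535.5,191.4,190,135,-1,6)])
E
```

```text
[0.05, -0.132, 0.8] rz -0.1325 g 0.18 rows>= 7 9
[-0.0, -0.0, 0.5] rz -0.0 g 0.18 rows>= 2 5
[-0.0, -0.0, 0.0] rz -0.0 g -1 rows>= 0 5
[-0.0, -0.0, -0.966] rz -0.0 g -1 rows>= 4 6
end [535.5 191.4 361.  135. ] grasp z 190.0
```

Emit:
arm_command([
  [[0.05,-0.132,0.8,0,0,-0.1325,0.18],[0.05,-0.132,0.8,0,0,-0.1325,0.18],[0.05,-0.132,0.8,0,0,-0.1325,0.18],[0.05,-0.132,0.8,0,0,-0.1325,0.18],[0.05,-0.132,0.8,0,0,-0.1325,0.18],[0.05,-0.132,0.8,0,0,-0.1325,0.18],[0.05,-0.132,0.8,0,0,-0.1325,0.18],[0.05,-0.132,0.8,0,0,-0.1325,0.18],[0.05,-0.132,0.8,0,0,-0.1325,0.18]],
])

```text
t: 8.22
eef_pos: [535.0, 191.6, 291.1]
tcp_rot: [-3.141, -0.0, 2.353]
ft_force: [0.2, 0.4, -0.1]
opening: 0.589
grip_force: 0.0
```

Emit:
arm_command([
  [[0,0,0.25,0,0,0,0.18],[0,0,0.4,0,0,0,0.18],[0,0,0.5,0,0,0,0.18],[0,0,0.5,0,0,0,0.18],[0,0,0.5,0,0,0,0.18]],
])

```text
t: 8.63
eef_pos: [535.4, 191.5, 215.6]
tcp_rot: [-3.14, -0.001, 2.354]
ft_force: [1.2, 0.1, 0.4]
opening: 0.591
grip_force: 0.0
```

```bash
python3 -c "
from h import *
s=state();print(s['t'],s['eef_pos']-[0,0,171],s['tcp_rot'],s['ft_force'],s['opening'],s['joints'])"
```

```text
8.6333 [535.38086305 191.45410153  44.61884788] [-3.14042255e+00 -6.33330202e-04  2.35378484e+00] [1.16839142 0.14102891 0.41536078] 0.5911250305930976 [ 2.27280832e-01  6.66594078e-01  1.85969859e+00 -1.37043541e-04
  6.16628136e-01 -5.55596190e-01]
```

```bash
python3 - <<'E'
from h import *
print(json.load(open('cmd.json')))
plan([(520,20,200,135,-1,5),(510,-155,205,135,-1,5),(510,-290,205,135,-1,5),(540,-376,205,135,-1,7)])
E
```

```text
[535.5074249834626, 191.44318289204057, 360.9610000000001, 135.0]
[-0.735, -0.881, -0.067] rz -0.0 g -1 rows>= 5 5
[-0.778, -0.872, -0.033] rz -0.0 g -1 rows>= 5 5
[-0.636, -0.637, -0.0] rz -0.0 g -1 rows>= 4 5
[-0.547, -0.264, -0.0] rz -0.0 g -1 rows>= 3 7
end [ 540. -376.  376.  135.] grasp z 205.0
```

Emit:
arm_command([
  [[0,0,0,0,0,0,-1],[0,0,0,0,0,0,-1],[0,0,0,0,0,0,-1],[0,0,0,0,0,0,-1],[0,0,0,0,0,0,-1],[0,0,0,0,0,0,-1]],
])

```text
t: 9.13
eef_pos: [535.7, 191.4, 216.7]
tcp_rot: [3.141, 0.001, 2.356]
ft_force: [-1.7, 0.4, 6.7]
opening: 0.374
grip_force: 30.0
```

Emit:
arm_command([
  [[0,0,-0.15,0,0,0,-1],[0,0,-0.4,0,0,0,-1],[0,0,-0.7,0,0,0,-1],[0,0,-0.966,0,0,0,-1],[0,0,-0.966,0,0,0,-1],[0,0,-0.966,0,0,0,-1]],
])

```text
t: 9.63
eef_pos: [535.5, 191.4, 363.3]
tcp_rot: [3.138, 0.003, 2.356]
ft_force: [-0.9, 0.4, -1.4]
opening: 0.374
grip_force: 30.0
```

Emit:
arm_command([
  [[-0.735,-0.881,-0.067,0,0,0,-1],[-0.735,-0.881,-0.067,0,0,0,-1],[-0.735,-0.881,-0.067,0,0,0,-1],[-0.735,-0.881,-0.067,0,0,0,-1],[-0.735,-0.881,-0.067,0,0,0,-1]],
])

```text
t: 10.05
eef_pos: [519.4, 15.5, 369.7]
tcp_rot: [-3.139, -0.001, 2.353]
ft_force: [-0.2, 0.2, 0.0]
opening: 0.375
grip_force: 30.0
```

Emit:
arm_command([
  [[-0.778,-0.872,-0.033,0,0,0,-1],[-0.778,-0.872,-0.033,0,0,0,-1],[-0.778,-0.872,-0.033,0,0,0,-1],[-0.778,-0.872,-0.033,0,0,0,-1],[-0.778,-0.872,-0.033,0,0,0,-1]],
])

```text
t: 10.47
eef_pos: [509.7, -159.4, 374.6]
tcp_rot: [-3.14, -0.001, 2.353]
ft_force: [-1.2, -1.0, -1.0]
opening: 0.372
grip_force: 30.0
```

Emit:
arm_command([
  [[-0.636,-0.637,0,0,0,0,-1],[-0.636,-0.637,0,0,0,0,-1],[-0.636,-0.637,0,0,0,0,-1],[-0.636,-0.637,0,0,0,0,-1],[-0.636,-0.637,0,0,0,0,-1]],
])

```text
t: 10.88
eef_pos: [509.8, -292.2, 374.0]
tcp_rot: [-3.141, -0.002, 2.353]
ft_force: [-0.5, -0.1, -0.7]
opening: 0.372
grip_force: 30.0
```

Emit:
arm_command([
  [[-0.547,-0.264,0,0,0,0,-1],[-0.547,-0.264,0,0,0,0,-1],[-0.547,-0.264,0,0,0,0,-1],[-0.547,-0.264,0,0,0,0,-1],[-0.547,-0.264,0,0,0,0,-1],[-0.547,-0.264,0,0,0,0,-1],[-0.547,-0.264,0,0,0,0,-1]],
])

```text
t: 11.47
eef_pos: [540.1, -374.3, 375.9]
tcp_rot: [3.142, -0.001, 2.357]
ft_force: [0.0, -0.0, -0.5]
opening: 0.371
grip_force: 30.0
```

```bash
python3 - <<'E'
from h import *
s=state();print(s['t'],s['eef_pos']-[0,0,171],s['tcp_rot'],s['opening'],s['grip_force'])
a,d,P=cloud('wrist');save('w3.png',a,k=1.5);np.save('w3.npy',P)
w=P.reshape(-1,3);w=w[~np.isnan(w[:,0])]
n=w[(abs(w[:,0]-500)<50)&(abs(w[:,1]+336)<50)]
for lo,hi in((45,54),(57,66),(70,90),(90,110),(110,130),(130,150),(150,158),(158,164)):
    m=n[(n[:,2]>lo)&(n[:,2]<hi)]
    if len(m)>3: print(lo,len(m),np.median(m,0).round(1),m.min(0).round(1),m.max(0).round(1), np.round(cv2.minEnclosingCircle(m[:,:2].astype(np.float32))[0],1))
m=w[(w[:,2]>45)&(w[:,2]<54)&(abs(w[:,0]-500)<110)&(abs(w[:,1]+336)<110)];print(cv2.minAreaRect(m[:,:2].astype(np.float32)))
E
```

```text
11.4667 [ 540.05178267 -374.34429549  204.94109655] [ 3.14154407e+00 -6.80021977e-04  2.35742136e+00] 0.3706378767464615 29.999910201877356
45 7539 [ 498.2 -332.2   49.9] [ 450. -386.   45.] [ 550.  -286.    52.7] [ 499.3 -337.5]
57 958 [ 493.4 -332.2   62. ] [ 477.3 -359.3   59.6] [ 521.  -315.5   65.3] [ 499.1 -337.5]
70 19 [ 493.9 -332.3   80.2] [ 491.5 -339.9   70.9] [ 500.6 -330.    86. ] [ 496.2 -334.9]
90 28 [ 494.4 -331.9   98. ] [ 491.6 -338.5   91.1] [ 502.9 -330.   109.2] [ 497.3 -334.5]
110 32 [ 494.2 -332.1  121.9] [ 491.1 -340.   110.9] [ 502.3 -329.5  129.9] [ 496.9 -335.1]
130 34 [ 495.1 -330.6  143.1] [ 491.1 -338.7  130.8] [ 501.8 -329.6  149.9] [ 496.5 -334.3]
150 336 [ 499.1 -337.6  153.4] [ 491.2 -345.8  150.1] [ 507.3 -329.6  157.9] [ 499.3 -337.7]
158 99 [ 498.7 -336.7  160. ] [ 494.1 -342.9  158. ] [ 504.6 -332.4  162.9] [ 499.5 -337.7]
((497.9976501464844, -338.4918212890625), (132.0413360595703, 129.90487670898438), 31.18483543395996)
```

View pics/w3.png

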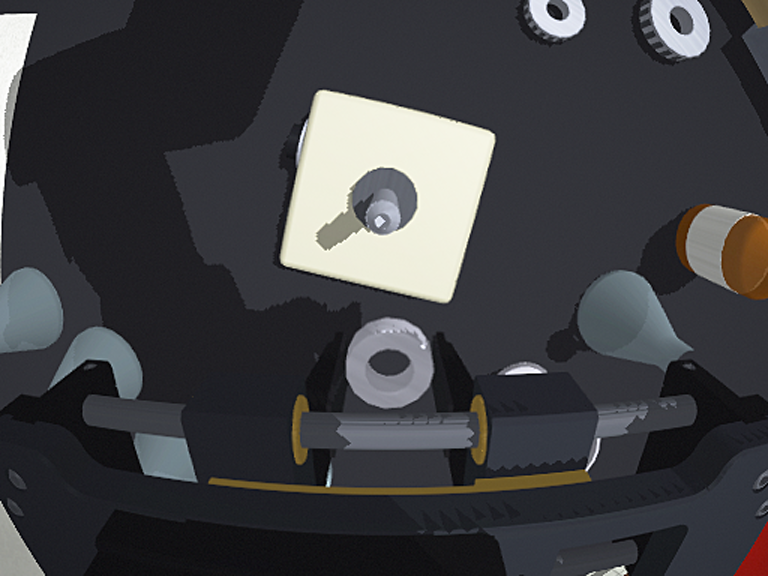

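Shaft located at (499.3,−337.6). The held ring is visible at (389,362), so I'll check its offset from the tool axis.

```bash
cat >> h.py <<'E'
def held(P,s,r=30):
    t=np.array(s['eef_pos']); M=rot(s['tcp_rot'])
    q=((P-t)@M).reshape(-1,3); q=q[~np.isnan(q[:,0])]
    q=q[(np.hypot(q[:,0],q[:,1])<r)&(q[:,2]>165)&(q[:,2]<200)]
    zt=np.percentile(q[:,2],10); print('n',len(q),'z hist',np.histogram(q[:,2],8))
    return q
E
python3 - <<'E'
from h import *
P=np.load('w3.npy');s=state();s['eef_pos']=np.array([540.05,-374.34,375.94])
q=held(P,s)
for lo in range(168,196,3):
    m=q[(q[:,2]>=lo)&(q[:,2]<lo+3)]
    if len(m)>10:print(lo,len(m),m.min(0).round(1),m.max(0).round(1))
plan([(499.3,-337.6,200,135,-1,6),(499.3,-337.6,160,135,-1,6),(499.3,-337.6,112,135,-1,6)])
E
```

```text
n 3049 z hist (array([ 144,  123,  120, 1687,  396,  262,  224,   93]), array([165.07793326, 168.82569054, 172.57344782, 176.32120511,
       180.06896239, 183.81671967, 187.56447695, 191.31223423,
       195.05999151]))
168 98 [ -9.4 -25.1 168. ] [ 12.8  25.1 171. ]
171 103 [ -9.6 -25.1 171. ] [ 12.7  25.  174. ]
174 89 [ -8.6 -24.6 174. ] [ 12.8  24.1 177. ]
177 1648 [-17.7 -24.1 177. ] [ 17.2  24.  180. ]
180 353 [-18.6 -22.1 180. ] [ 17.6  22.3 183. ]
183 209 [-10.6 -21.8 183. ] [ 17.4  21.6 185.9]
186 206 [-10.5 -22.  186. ] [ 17.6  21.9 189. ]
189 180 [-10.8 -21.7 189. ] [ 17.4  21.5 192. ]
192 47 [-10.5 -17.3 192. ] [ 17.2  16.3 194.5]
[0.373, -0.011, 0.033] rz -0.0 g -1 rows>= 2 6
[-0.0, 0.0, 0.267] rz -0.0 g -1 rows>= 1 6
[-0.0, 0.0, 0.32] rz -0.0 g -1 rows>= 2 6
end [ 499.2 -337.6  283.   135. ] grasp z 112.0
```

Emit:
arm_command([
  [[0.373,-0.011,0.033,0,0,0,-1],[0.373,-0.011,0.033,0,0,0,-1],[0.373,-0.011,0.033,0,0,0,-1],[0.373,-0.011,0.033,0,0,0,-1],[0.373,-0.011,0.033,0,0,0,-1],[0.373,-0.011,0.033,0,0,0,-1],[0.373,-0.011,0.033,0,0,0,-1],[0.373,-0.011,0.033,0,0,0,-1]],
])

```text
t: 12.18
eef_pos: [499.5, -337.9, 370.8]
tcp_rot: [-3.142, 0.0, 2.356]
ft_force: [-1.8, 0.5, -1.0]
opening: 0.372
grip_force: 30.0
```

Emit:
arm_command([
  [[0,0,0.08,0,0,0,-1],[0,0,0.13,0,0,0,-1],[0,0,0.2,0,0,0,-1],[0,0,0.267,0,0,0,-1],[0,0,0.267,0,0,0,-1],[0,0,0.267,0,0,0,-1]],
])

```text
t: 12.68
eef_pos: [499.3, -337.7, 330.2]
tcp_rot: [-3.141, -0.001, 2.356]
ft_force: [0.2, -1.2, -0.3]
opening: 0.37
grip_force: 30.0
```

Emit:
arm_command([
  [[0,0,0.1,0,0,0,-1],[0,0,0.2,0,0,0,-1],[0,0,0.32,0,0,0,-1],[0,0,0.32,0,0,0,-1],[0,0,0.32,0,0,0,-1]],
])

```text
t: 13.1
eef_pos: [499.3, -337.8, 283.0]
tcp_rot: [-3.141, -0.001, 2.356]
ft_force: [0.4, 0.1, 0.2]
opening: 0.375
grip_force: 30.0
```

Emit:
arm_command([
  [[0,0,0,0,0,0,0.18],[0,0,0,0,0,0,0.18],[0,0,0,0,0,0,0.18],[0,0,0,0,0,0,0.18]],
])

```text
t: 13.43
eef_pos: [499.3, -337.7, 283.8]
tcp_rot: [3.142, 0.001, 2.356]
ft_force: [-0.0, 0.4, -0.1]
opening: 0.57
grip_force: 0.0
```

Emit:
arm_command([
  [[0,0,-0.25,0,0,0,0.18],[0,0,-0.5,0,0,0,0.18],[0,0,-0.62,0,0,0,0.18],[0,0,-0.62,0,0,0,0.18],[0,0,-0.62,0,0,0,0.18]],
])

```text
t: 13.85
eef_pos: [499.1, -337.5, 377.0]
tcp_rot: [3.141, 0.002, 2.356]
ft_force: [-0.2, -0.2, -0.5]
opening: 0.586
grip_force: 0.0
```

```bash
cat >> h.py <<'E'
def look(cam='scene',n=None,box=None,k=1):
    a,d,P=cloud(cam)
    if n: save(n,a,box,k)
    # ring stack: points within 20 mm of shaft axis but outside shaft
    r=np.hypot(P[...,0]-499.3,P[...,1]+337.6); m=(r>9.5)&(r<28)&(P[...,2]>55)&(P[...,2]<175)
    z=P[m][:,2]; print(cam,'stack z hist',dict(zip(*[x.tolist() for x in np.histogram(z,np.arange(54,178,8))][::-1])), 'top', np.percentile(z,[90,97,99.5]).round(1) if len(z) else None)
    return P
E
python3 - <<'E'
from h import *
c=json.load(open('cmd.json'));c[2]+=93;json.dump(c,open('cmd.json','w'))
P=look('scene','s4.png',(130,80,300,210),4); look('top')
for b in blobs(P,12,20,(380,620,-220,20)):print(b)
plan([(520,-180,205,135,.18,6),(530,-30,205,135,.18,6),(545,60,160,135,.18,6),(555.5,112.3,110,135,.18,7),(555.5,112.3,46,135,.18,6),(555.5,112.3,46,135,-1,6),(555.5,112.3,190,135,-1,6)])
E
```

```text
scene stack z hist {54: 54, 62: 40, 70: 66, 78: 17, 86: 0, 94: 0, 102: 0, 110: 0, 118: 0, 126: 0, 134: 0, 142: 1, 150: 0, 158: 0, 166: 0} top [77.9 78.8 87.2]
top stack z hist {54: 20, 62: 15, 70: 11, 78: 6, 86: 0, 94: 0, 102: 0, 110: 0, 118: 0, 126: 0, 134: 0, 142: 0, 150: 0, 158: 0, 166: 0} top [78.7 79.9 80.1]
(395.6, -135.2, 26.0, 15.3, 149)
(486.1, -128.7, 25.9, 15.4, 214)
(570.9, -29.6, 32.1, 16.9, 67)
[0.645, 0.841, -0.0] rz -0.0 g 0.18 rows>= 4 6
[0.66, 0.754, -0.0] rz -0.0 g 0.18 rows>= 4 6
[0.354, 0.495, 0.3] rz -0.0 g 0.18 rows>= 3 6
[0.197, 0.296, 0.333] rz -0.0 g 0.18 rows>= 2 7
[-0.0, 0.0, 0.427] rz -0.0 g 0.18 rows>= 2 6
[-0.0, 0.0, -0.0] rz -0.0 g -1 rows>= 0 6
[-0.0, 0.0, -0.96] rz -0.0 g -1 rows>= 4 6
end [555.4 112.3 361.  135. ] grasp z 190.0
```

View pics/s4.png

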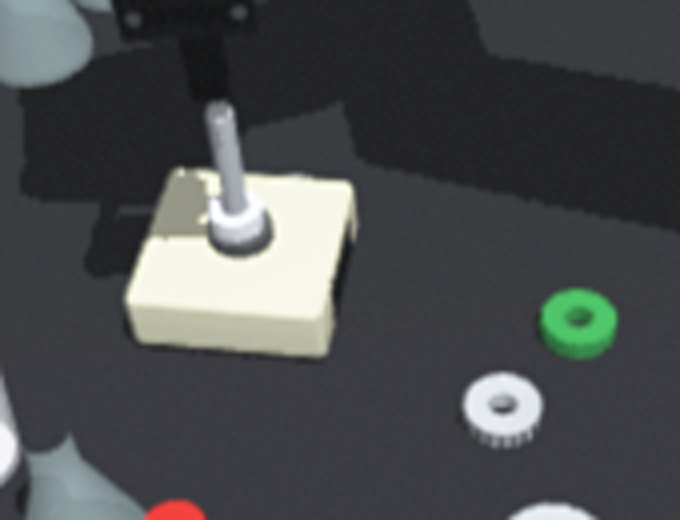

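The first spacer sits on the shoulder (ring at (238,215) in the crop, top at 78 mm). Now the spacer at (555,112).

```bash
python3 - <<'E'
from h import *
plan([(530,-60,205,135,-1,6),(510,-220,205,135,-1,6),(499.3,-337.6,200,135,-1,9),(499.3,-337.6,160,135,-1,6),(499.3,-337.6,113,135,-1,6)])
E
```

```text
[-0.692, -0.932, -0.1] rz -0.0 g -1 rows>= 5 6
[-0.66, -0.849, -0.0] rz -0.0 g -1 rows>= 4 6
[-0.504, -0.605, 0.033] rz -0.0 g -1 rows>= 3 9
[-0.0, 0.0, 0.267] rz -0.0 g -1 rows>= 1 6
[-0.0, 0.0, 0.313] rz -0.0 g -1 rows>= 2 6
end [ 499.2 -337.6  284.   135. ] grasp z 113.0
```

Emit:
arm_command([
  [[0.645,0.841,0,0,0,0,0.18],[0.645,0.841,0,0,0,0,0.18],[0.645,0.841,0,0,0,0,0.18],[0.645,0.841,0,0,0,0,0.18],[0.645,0.841,0,0,0,0,0.18]],
])

```text
t: 14.37
eef_pos: [520.1, -175.3, 374.7]
tcp_rot: [-3.141, -0.003, 2.36]
ft_force: [1.0, -0.3, 1.0]
opening: 0.592
grip_force: 0.0
```

Emit:
arm_command([
  [[0.66,0.754,0,0,0,0,0.18],[0.66,0.754,0,0,0,0,0.18],[0.66,0.754,0,0,0,0,0.18],[0.66,0.754,0,0,0,0,0.18],[0.66,0.754,0,0,0,0,0.18]],
])

```text
t: 14.78
eef_pos: [530.0, -26.6, 374.8]
tcp_rot: [-3.141, -0.002, 2.359]
ft_force: [0.1, -0.3, 0.5]
opening: 0.591
grip_force: 0.0
```

Emit:
arm_command([
  [[0.354,0.495,0.3,0,0,0,0.18],[0.354,0.495,0.3,0,0,0,0.18],[0.354,0.495,0.3,0,0,0,0.18],[0.354,0.495,0.3,0,0,0,0.18]],
])

```text
t: 15.12
eef_pos: [545.1, 61.9, 328.0]
tcp_rot: [-3.139, -0.003, 2.359]
ft_force: [-0.3, 0.2, -1.4]
opening: 0.59
grip_force: 0.0
```

Emit:
arm_command([
  [[0.197,0.296,0.333,0,0,0,0.18],[0.197,0.296,0.333,0,0,0,0.18],[0.197,0.296,0.333,0,0,0,0.18],[0.197,0.296,0.333,0,0,0,0.18],[0.197,0.296,0.333,0,0,0,0.18],[0.197,0.296,0.333,0,0,0,0.18],[0.197,0.296,0.333,0,0,0,0.18]],
])

```text
t: 15.7
eef_pos: [555.7, 111.2, 281.8]
tcp_rot: [3.141, 0.001, 2.355]
ft_force: [0.4, -0.1, 0.2]
opening: 0.593
grip_force: 0.0
```

Emit:
arm_command([
  [[0,0,0.2,0,0,0,0.18],[0,0,0.35,0,0,0,0.18],[0,0,0.427,0,0,0,0.18],[0,0,0.427,0,0,0,0.18],[0,0,0.427,0,0,0,0.18]],
])

```text
t: 16.12
eef_pos: [555.8, 111.9, 217.3]
tcp_rot: [-3.141, -0.0, 2.356]
ft_force: [-0.3, -0.4, 1.0]
opening: 0.592
grip_force: 0.0
```

Emit:
arm_command([
  [[0,0,0,0,0,0,-1],[0,0,0,0,0,0,-1],[0,0,0,0,0,0,-1],[0,0,0,0,0,0,-1],[0,0,0,0,0,0,-1],[0,0,0,0,0,0,-1]],
])

```text
t: 16.62
eef_pos: [555.6, 112.3, 217.7]
tcp_rot: [3.141, 0.001, 2.356]
ft_force: [-1.5, -1.9, 6.1]
opening: 0.361
grip_force: 30.0
```

Emit:
arm_command([
  [[0,0,-0.15,0,0,0,-1],[0,0,-0.4,0,0,0,-1],[0,0,-0.7,0,0,0,-1],[0,0,-0.96,0,0,0,-1],[0,0,-0.96,0,0,0,-1],[0,0,-0.96,0,0,0,-1]],
])

```text
t: 17.12
eef_pos: [555.4, 112.4, 363.3]
tcp_rot: [3.138, 0.003, 2.356]
ft_force: [0.7, -0.4, -0.9]
opening: 0.362
grip_force: 30.0
```

Emit:
arm_command([
  [[-0.692,-0.932,-0.1,0,0,0,-1],[-0.692,-0.932,-0.1,0,0,0,-1],[-0.692,-0.932,-0.1,0,0,0,-1],[-0.692,-0.932,-0.1,0,0,0,-1],[-0.692,-0.932,-0.1,0,0,0,-1],[-0.692,-0.932,-0.1,0,0,0,-1]],
])

```text
t: 17.62
eef_pos: [529.6, -62.3, 374.7]
tcp_rot: [-3.14, -0.001, 2.352]
ft_force: [0.4, 0.3, -1.3]
opening: 0.36
grip_force: 30.0
```

Emit:
arm_command([
  [[-0.66,-0.849,0,0,0,0,-1],[-0.66,-0.849,0,0,0,0,-1],[-0.66,-0.849,0,0,0,0,-1],[-0.66,-0.849,0,0,0,0,-1],[-0.66,-0.849,0,0,0,0,-1],[-0.66,-0.849,0,0,0,0,-1]],
])

```text
t: 18.12
eef_pos: [510.1, -220.4, 374.6]
tcp_rot: [-3.141, -0.002, 2.354]
ft_force: [-1.0, -0.1, 0.1]
opening: 0.363
grip_force: 30.0
```

Emit:
arm_command([
  [[-0.504,-0.605,0.033,0,0,0,-1],[-0.504,-0.605,0.033,0,0,0,-1],[-0.504,-0.605,0.033,0,0,0,-1],[-0.504,-0.605,0.033,0,0,0,-1],[-0.504,-0.605,0.033,0,0,0,-1],[-0.504,-0.605,0.033,0,0,0,-1],[-0.504,-0.605,0.033,0,0,0,-1],[-0.504,-0.605,0.033,0,0,0,-1],[-0.504,-0.605,0.033,0,0,0,-1]],
])

```text
t: 18.87
eef_pos: [499.7, -336.4, 371.2]
tcp_rot: [3.142, 0.0, 2.358]
ft_force: [0.1, 0.9, 0.4]
opening: 0.361
grip_force: 30.0
```

```bash
cat >> h.py <<'E'
def chk(n=None):
    s=state(); a,d,P=cloud('wrist')
    if n: save(n,a,(180,180,340,320),4)
    q=((P-np.array(s['eef_pos']))@rot(s['tcp_rot'])).reshape(-1,3); q=q[~np.isnan(q[:,0])]
    q=q[(np.hypot(q[:,0],q[:,1])<30)&(q[:,2]>170)&(q[:,2]<200)]
    f=q[(q[:,2]>175)&(q[:,2]<182.5)&(abs(q[:,1])<16)]
    A=np.c_[f[:,:2],np.ones(len(f))]; c=np.linalg.lstsq(A,f[:,2],rcond=None)[0]
    rg=q[(q[:,2]>176)&(q[:,2]<198)&(abs(q[:,1])<14)]
    print(s['t'],'op',s['opening'],'held top z',np.median(f[:,2]),'tilt',c[:2].round(3),'x range',np.percentile(f[:,0],[0.5,99.5]).round(1),np.percentile(rg[:,0],[.5,99.5]).round(1),len(f))
E
python3 -c "
from h import *
chk('w4.png')"
```

```text
18.8667 op 0.3605324118457589 held top z 180.05318494508663 tilt [0.003 0.002] x range [-17.1  17.1] [-16.9  17.4] 1681
```

View pics/w4.png

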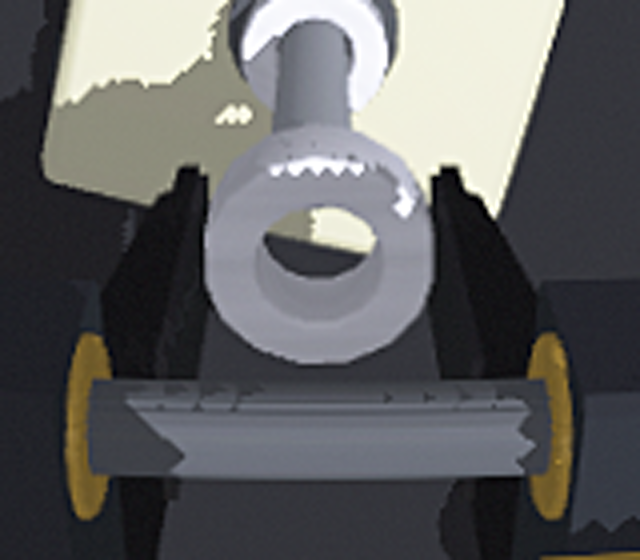

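Held ring is level and centred. Insert, release, lift.

Emit:
arm_command([
  [[0,0,0.08,0,0,0,-1],[0,0,0.13,0,0,0,-1],[0,0,0.2,0,0,0,-1],[0,0,0.267,0,0,0,-1],[0,0,0.267,0,0,0,-1]],
])

```text
t: 19.33
eef_pos: [499.0, -337.4, 328.6]
tcp_rot: [-3.141, -0.003, 2.356]
ft_force: [0.4, 0.2, -0.3]
opening: 0.362
grip_force: 30.0
```

Emit:
arm_command([
  [[0,0,0.1,0,0,0,-1],[0,0,0.2,0,0,0,-1],[0,0,0.313,0,0,0,-1],[0,0,0.313,0,0,0,-1],[0,0,0.313,0,0,0,-1]],
])

```text
t: 19.75
eef_pos: [499.3, -337.7, 283.7]
tcp_rot: [-3.141, -0.001, 2.356]
ft_force: [-0.1, 0.5, -0.8]
opening: 0.358
grip_force: 30.0
```

Emit:
arm_command([
  [[0,0,0,0,0,0,0.18],[0,0,0,0,0,0,0.18],[0,0,0,0,0,0,0.18],[0,0,0,0,0,0,0.18]],
])

```text
t: 20.08
eef_pos: [499.3, -337.7, 284.8]
tcp_rot: [3.142, 0.001, 2.356]
ft_force: [-0.2, -0.3, -0.4]
opening: 0.565
grip_force: 0.0
```

Emit:
arm_command([
  [[0,0,-0.25,0,0,0,0.18],[0,0,-0.5,0,0,0,0.18],[0,0,-0.62,0,0,0,0.18],[0,0,-0.62,0,0,0,0.18],[0,0,-0.62,0,0,0,0.18]],
])

```text
t: 20.5
eef_pos: [499.1, -337.5, 378.1]
tcp_rot: [3.141, 0.002, 2.356]
ft_force: [0.8, 0.7, -0.4]
opening: 0.591
grip_force: 0.0
```

```bash
python3 - <<'E'
from h import *
c=json.load(open('cmd.json'));c[2]+=93;json.dump(c,open('cmd.json','w'))
look('scene');P=look('top')
for b in blobs(P,33,43,(440,640,60,300),20):print(b)
g=.18
plan([(510,-190,205,135,g,6),(505,-40,205,135,g,6),(505,60,160,135,g,6),(501,125.3,110,135,g,7),(501,125.3,46,135,g,6),(501,125.3,46,135,-1,6),(501,125.3,190,135,-1,6),
(510,-40,205,135,-1,6),(505,-200,205,135,-1,6),(499.3,-337.6,200,135,-1,9),(499.3,-337.6,160,135,-1,6),(499.3,-337.6,119,135,-1,6)])
E
```

```text
scene stack z hist {54: 53, 62: 44, 70: 31, 78: 31, 86: 67, 94: 20, 102: 0, 110: 1, 118: 0, 126: 0, 134: 0, 142: 0, 150: 2, 158: 0, 166: 0} top [ 93.8  94.8 142.3]
top stack z hist {54: 18, 62: 16, 70: 6, 78: 4, 86: 7, 94: 2, 102: 0, 110: 0, 118: 0, 126: 0, 134: 0, 142: 0, 150: 0, 158: 0, 166: 0} top [91.4 94.4 95.3]
(563.5, 260.1, 18.3, 38.1, 117)
(506.5, 264.6, 18.2, 37.9, 119)
(500.7, 124.9, 17.7, 38.0, 112)
[0.645, 0.747, 0.007] rz -0.0 g 0.18 rows>= 4 6
[0.731, 0.683, -0.0] rz -0.0 g 0.18 rows>= 4 6
[0.471, 0.472, 0.3] rz -0.0 g 0.18 rows>= 3 6
[0.327, 0.289, 0.333] rz -0.0 g 0.18 rows>= 2 7
[-0.0, -0.0, 0.427] rz -0.0 g 0.18 rows>= 2 6
[-0.0, -0.0, -0.0] rz -0.0 g -1 rows>= 0 6
[-0.0, -0.0, -0.96] rz -0.0 g -1 rows>= 4 6
[-0.822, -0.737, -0.1] rz -0.0 g -1 rows>= 4 6
[-0.73, -0.778, -0.0] rz -0.0 g -1 rows>= 4 6
[-0.622, -0.676, 0.033] rz -0.0 g -1 rows>= 4 9
[-0.0, 0.0, 0.267] rz -0.0 g -1 rows>= 1 6
[-0.0, 0.0, 0.273] rz -0.0 g -1 rows>= 1 6
end [ 499.2 -337.6  290.   135. ] grasp z 119.0
```

Two seated (top at 94 mm). Third spacer, at (501,125).

Emit:
arm_command([
  [[0.645,0.747,0.007,0,0,0,0.18],[0.645,0.747,0.007,0,0,0,0.18],[0.645,0.747,0.007,0,0,0,0.18],[0.645,0.747,0.007,0,0,0,0.18],[0.645,0.747,0.007,0,0,0,0.18]],
])

```text
t: 21.02
eef_pos: [510.0, -186.2, 374.7]
tcp_rot: [-3.141, -0.003, 2.359]
ft_force: [0.7, -0.5, 0.8]
opening: 0.589
grip_force: 0.0
```

Emit:
arm_command([
  [[0.731,0.683,0,0,0,0,0.18],[0.731,0.683,0,0,0,0,0.18],[0.731,0.683,0,0,0,0,0.18],[0.731,0.683,0,0,0,0,0.18],[0.731,0.683,0,0,0,0,0.18]],
])

```text
t: 21.43
eef_pos: [504.5, -36.8, 374.9]
tcp_rot: [-3.141, -0.002, 2.359]
ft_force: [1.5, 0.9, 0.7]
opening: 0.589
grip_force: 0.0
```

Emit:
arm_command([
  [[0.471,0.472,0.3,0,0,0,0.18],[0.471,0.472,0.3,0,0,0,0.18],[0.471,0.472,0.3,0,0,0,0.18],[0.471,0.472,0.3,0,0,0,0.18]],
])

```text
t: 21.77
eef_pos: [504.8, 62.4, 328.0]
tcp_rot: [-3.138, -0.004, 2.358]
ft_force: [-0.5, 0.3, -0.2]
opening: 0.59
grip_force: 0.0
```

Emit:
arm_command([
  [[0.327,0.289,0.333,0,0,0,0.18],[0.327,0.289,0.333,0,0,0,0.18],[0.327,0.289,0.333,0,0,0,0.18],[0.327,0.289,0.333,0,0,0,0.18],[0.327,0.289,0.333,0,0,0,0.18],[0.327,0.289,0.333,0,0,0,0.18],[0.327,0.289,0.333,0,0,0,0.18],[0.327,0.289,0.333,0,0,0,0.18]],
])

```text
t: 22.43
eef_pos: [501.3, 124.4, 281.6]
tcp_rot: [3.141, 0.001, 2.355]
ft_force: [-0.2, -0.5, 0.0]
opening: 0.591
grip_force: 0.0
```

Emit:
arm_command([
  [[0,0,0.2,0,0,0,0.18],[0,0,0.35,0,0,0,0.18],[0,0,0.427,0,0,0,0.18],[0,0,0.427,0,0,0,0.18],[0,0,0.427,0,0,0,0.18]],
])

```text
t: 22.85
eef_pos: [501.3, 124.9, 217.0]
tcp_rot: [-3.141, -0.0, 2.356]
ft_force: [0.1, -0.2, 0.4]
opening: 0.595
grip_force: 0.0
```

Emit:
arm_command([
  [[0,0,0,0,0,0,-1],[0,0,0,0,0,0,-1],[0,0,0,0,0,0,-1],[0,0,0,0,0,0,-1],[0,0,0,0,0,0,-1],[0,0,0,0,0,0,-1]],
])

```text
t: 23.35
eef_pos: [501.2, 125.3, 217.6]
tcp_rot: [3.141, 0.001, 2.356]
ft_force: [-0.2, -1.2, 5.8]
opening: 0.373
grip_force: 30.0
```

Emit:
arm_command([
  [[0,0,-0.15,0,0,0,-1],[0,0,-0.4,0,0,0,-1],[0,0,-0.7,0,0,0,-1],[0,0,-0.96,0,0,0,-1],[0,0,-0.96,0,0,0,-1],[0,0,-0.96,0,0,0,-1]],
])

```text
t: 23.85
eef_pos: [500.9, 125.4, 363.3]
tcp_rot: [3.138, 0.003, 2.356]
ft_force: [-0.2, -0.3, -1.3]
opening: 0.373
grip_force: 30.0
```

Emit:
arm_command([
  [[-0.822,-0.737,-0.1,0,0,0,-1],[-0.822,-0.737,-0.1,0,0,0,-1],[-0.822,-0.737,-0.1,0,0,0,-1],[-0.822,-0.737,-0.1,0,0,0,-1],[-0.822,-0.737,-0.1,0,0,0,-1],[-0.822,-0.737,-0.1,0,0,0,-1]],
])

```text
t: 24.35
eef_pos: [509.9, -41.9, 374.7]
tcp_rot: [-3.14, -0.002, 2.352]
ft_force: [0.9, 0.7, 0.1]
opening: 0.371
grip_force: 30.0
```

Emit:
arm_command([
  [[-0.73,-0.778,0,0,0,0,-1],[-0.73,-0.778,0,0,0,0,-1],[-0.73,-0.778,0,0,0,0,-1],[-0.73,-0.778,0,0,0,0,-1],[-0.73,-0.778,0,0,0,0,-1],[-0.73,-0.778,0,0,0,0,-1]],
])

```text
t: 24.85
eef_pos: [505.0, -200.2, 374.7]
tcp_rot: [-3.141, -0.002, 2.355]
ft_force: [-1.4, 0.6, -0.2]
opening: 0.373
grip_force: 30.0
```

Emit:
arm_command([
  [[-0.622,-0.676,0.033,0,0,0,-1],[-0.622,-0.676,0.033,0,0,0,-1],[-0.622,-0.676,0.033,0,0,0,-1],[-0.622,-0.676,0.033,0,0,0,-1],[-0.622,-0.676,0.033,0,0,0,-1],[-0.622,-0.676,0.033,0,0,0,-1],[-0.622,-0.676,0.033,0,0,0,-1],[-0.622,-0.676,0.033,0,0,0,-1],[-0.622,-0.676,0.033,0,0,0,-1],[-0.622,-0.676,0.033,0,0,0,-1]],
])

```text
t: 25.68
eef_pos: [499.5, -336.6, 371.3]
tcp_rot: [3.142, 0.0, 2.357]
ft_force: [0.3, 0.1, -0.1]
opening: 0.373
grip_force: 30.0
```

```bash
python3 -c "
from h import *
chk();print(state()['eef_pos'])"
```

```text
25.6833 op 0.37322362276120513 held top z 180.10512351836095 tilt [0.002 0.001] x range [-17.7  16.5] [-17.7  16.9] 1643
[ 499.44985865 -336.82783343  371.19727684]
```

Emit:
arm_command([
  [[0,0,0.08,0,0,0,-1],[0,0,0.13,0,0,0,-1],[0,0,0.2,0,0,0,-1],[0,0,0.267,0,0,0,-1],[0,0,0.267,0,0,0,-1]],
])

```text
t: 26.15
eef_pos: [499.0, -337.4, 328.6]
tcp_rot: [-3.141, -0.003, 2.356]
ft_force: [0.3, 0.0, -1.0]
opening: 0.37
grip_force: 30.0
```

Emit:
arm_command([
  [[0,0,0.1,0,0,0,-1],[0,0,0.2,0,0,0,-1],[0,0,0.273,0,0,0,-1],[0,0,0.273,0,0,0,-1],[0,0,0.273,0,0,0,-1]],
])

```text
t: 26.57
eef_pos: [499.3, -337.7, 289.7]
tcp_rot: [-3.141, -0.001, 2.356]
ft_force: [-1.0, -1.3, 0.2]
opening: 0.375
grip_force: 30.0
```

Emit:
arm_command([
  [[0,0,0,0,0,0,0.18],[0,0,0,0,0,0,0.18],[0,0,0,0,0,0,0.18],[0,0,0,0,0,0,0.18]],
])

```text
t: 26.9
eef_pos: [499.3, -337.7, 290.4]
tcp_rot: [3.142, 0.001, 2.356]
ft_force: [0.0, -1.0, 0.3]
opening: 0.572
grip_force: 0.0
```

Emit:
arm_command([
  [[0,0,-0.25,0,0,0,0.18],[0,0,-0.5,0,0,0,0.18],[0,0,-0.58,0,0,0,0.18],[0,0,-0.58,0,0,0,0.18],[0,0,-0.58,0,0,0,0.18]],
])

```text
t: 27.32
eef_pos: [499.0, -337.5, 377.4]
tcp_rot: [3.142, 0.001, 2.356]
ft_force: [-0.5, 0.8, -0.7]
opening: 0.588
grip_force: 0.0
```

```bash
python3 - <<'E'
from h import *
c=json.load(open('cmd.json'));c[2]+=87;json.dump(c,open('cmd.json','w'))
look('scene');P=look('top')
for b in blobs(P,33,43,(440,640,60,300),20):print(b)
g=.18
plan([(520,-190,205,135,g,6),(535,-40,205,135,g,6),(550,110,190,135,g,6),(563.8,260,110,135,g,7),(563.8,260,46,135,g,6),(563.8,260,46,135,-1,6),(563.8,260,190,135,-1,6),
(550,100,205,135,-1,6),(535,-70,205,135,-1,6),(520,-225,205,135,-1,6),(499.3,-337.6,200,135,-1,9),(499.3,-337.6,160,135,-1,6),(499.3,-337.6,135.5,135,-1,6)])
E
```

```text
scene stack z hist {54: 48, 62: 47, 70: 33, 78: 31, 86: 36, 94: 35, 102: 64, 110: 20, 118: 1, 126: 1, 134: 0, 142: 1, 150: 1, 158: 0, 166: 0} top [109.6 111.3 134.3]
top stack z hist {54: 21, 62: 13, 70: 5, 78: 7, 86: 2, 94: 4, 102: 2, 110: 0, 118: 0, 126: 0, 134: 0, 142: 0, 150: 0, 158: 0, 166: 0} top [ 94.  101.3 105.5]
(563.4, 259.8, 18.5, 38.0, 118)
(506.6, 264.6, 18.1, 38.3, 124)
[0.598, 0.794, 0.007] rz -0.0 g 0.18 rows>= 4 6
[0.636, 0.778, -0.0] rz -0.0 g 0.18 rows>= 4 6
[0.637, 0.777, 0.1] rz -0.0 g 0.18 rows>= 4 6
[0.642, 0.773, 0.533] rz -0.0 g 0.18 rows>= 5 7
[-0.0, -0.0, 0.427] rz -0.0 g 0.18 rows>= 2 6
[-0.0, -0.0, -0.0] rz -0.0 g -1 rows>= 0 6
[-0.0, -0.0, -0.96] rz -0.0 g -1 rows>= 4 6
[-0.689, -0.82, -0.1] rz -0.0 g -1 rows>= 4 6
[-0.731, -0.872, -0.0] rz -0.0 g -1 rows>= 5 6
[-0.66, -0.801, -0.0] rz -0.0 g -1 rows>= 4 6
[-0.433, -0.629, 0.033] rz -0.0 g -1 rows>= 3 9
[-0.0, 0.0, 0.267] rz -0.0 g -1 rows>= 1 6
[-0.0, 0.0, 0.163] rz -0.0 g -1 rows>= 1 6
end [ 499.2 -337.6  306.5  135. ] grasp z 135.5
```

Three seated (top at 110 mm). Fourth spacer, at (564,260).

Emit:
arm_command([
  [[0.598,0.794,0.007,0,0,0,0.18],[0.598,0.794,0.007,0,0,0,0.18],[0.598,0.794,0.007,0,0,0,0.18],[0.598,0.794,0.007,0,0,0,0.18],[0.598,0.794,0.007,0,0,0,0.18]],
])

```text
t: 27.83
eef_pos: [520.2, -186.1, 374.6]
tcp_rot: [-3.141, -0.003, 2.359]
ft_force: [0.4, -0.5, -0.4]
opening: 0.59
grip_force: 0.0
```

Emit:
arm_command([
  [[0.636,0.778,0,0,0,0,0.18],[0.636,0.778,0,0,0,0,0.18],[0.636,0.778,0,0,0,0,0.18],[0.636,0.778,0,0,0,0,0.18],[0.636,0.778,0,0,0,0,0.18]],
])

```text
t: 28.25
eef_pos: [535.2, -36.6, 374.8]
tcp_rot: [-3.141, -0.002, 2.359]
ft_force: [0.5, -0.7, 0.4]
opening: 0.59
grip_force: 0.0
```

Emit:
arm_command([
  [[0.637,0.777,0.1,0,0,0,0.18],[0.637,0.777,0.1,0,0,0,0.18],[0.637,0.777,0.1,0,0,0,0.18],[0.637,0.777,0.1,0,0,0,0.18],[0.637,0.777,0.1,0,0,0,0.18]],
])

```text
t: 28.67
eef_pos: [550.3, 113.0, 359.2]
tcp_rot: [-3.14, -0.002, 2.359]
ft_force: [-0.3, -1.1, -0.5]
opening: 0.593
grip_force: 0.0
```

Emit:
arm_command([
  [[0.642,0.773,0.1,0,0,0,0.18],[0.642,0.773,0.2,0,0,0,0.18],[0.642,0.773,0.533,0,0,0,0.18],[0.642,0.773,0.533,0,0,0,0.18],[0.642,0.773,0.533,0,0,0,0.18],[0.642,0.773,0.533,0,0,0,0.18],[0.642,0.773,0.533,0,0,0,0.18],[0.642,0.773,0.533,0,0,0,0.18],[0.642,0.773,0.533,0,0,0,0.18],[0.642,0.773,0.533,0,0,0,0.18]],
])

```text
t: 29.5
eef_pos: [564.3, 258.8, 282.3]
tcp_rot: [3.14, 0.001, 2.355]
ft_force: [0.8, -0.9, 0.1]
opening: 0.589
grip_force: 0.0
```

Emit:
arm_command([
  [[0,0,0.2,0,0,0,0.18],[0,0,0.35,0,0,0,0.18],[0,0,0.427,0,0,0,0.18],[0,0,0.427,0,0,0,0.18],[0,0,0.427,0,0,0,0.18]],
])

```text
t: 29.92
eef_pos: [564.2, 259.8, 217.4]
tcp_rot: [-3.141, 0.0, 2.356]
ft_force: [-0.4, 0.3, 0.3]
opening: 0.588
grip_force: 0.0
```

Emit:
arm_command([
  [[0,0,0,0,0,0,-1],[0,0,0,0,0,0,-1],[0,0,0,0,0,0,-1],[0,0,0,0,0,0,-1],[0,0,0,0,0,0,-1],[0,0,0,0,0,0,-1]],
])

```text
t: 30.42
eef_pos: [564.0, 260.1, 217.7]
tcp_rot: [3.141, 0.001, 2.356]
ft_force: [-1.4, -0.9, 6.5]
opening: 0.371
grip_force: 30.0
```

Emit:
arm_command([
  [[0,0,-0.15,0,0,0,-1],[0,0,-0.4,0,0,0,-1],[0,0,-0.7,0,0,0,-1],[0,0,-0.96,0,0,0,-1],[0,0,-0.96,0,0,0,-1],[0,0,-0.96,0,0,0,-1]],
])

```text
t: 30.92
eef_pos: [563.8, 260.1, 363.4]
tcp_rot: [3.137, 0.002, 2.356]
ft_force: [-0.9, -0.5, -1.0]
opening: 0.369
grip_force: 30.0
```

Emit:
arm_command([
  [[-0.689,-0.82,-0.1,0,0,0,-1],[-0.689,-0.82,-0.1,0,0,0,-1],[-0.689,-0.82,-0.1,0,0,0,-1],[-0.689,-0.82,-0.1,0,0,0,-1],[-0.689,-0.82,-0.1,0,0,0,-1],[-0.689,-0.82,-0.1,0,0,0,-1]],
])

```text
t: 31.42
eef_pos: [549.9, 98.4, 374.8]
tcp_rot: [-3.14, -0.001, 2.353]
ft_force: [-0.4, 0.5, -0.7]
opening: 0.367
grip_force: 30.0
```

Emit:
arm_command([
  [[-0.731,-0.872,0,0,0,0,-1],[-0.731,-0.872,0,0,0,0,-1],[-0.731,-0.872,0,0,0,0,-1],[-0.731,-0.872,0,0,0,0,-1],[-0.731,-0.872,0,0,0,0,-1],[-0.731,-0.872,0,0,0,0,-1]],
])

```text
t: 31.92
eef_pos: [535.1, -71.2, 374.8]
tcp_rot: [-3.141, -0.001, 2.353]
ft_force: [0.5, 0.3, 0.2]
opening: 0.364
grip_force: 30.0
```

Emit:
arm_command([
  [[-0.66,-0.801,0,0,0,0,-1],[-0.66,-0.801,0,0,0,0,-1],[-0.66,-0.801,0,0,0,0,-1],[-0.66,-0.801,0,0,0,0,-1],[-0.66,-0.801,0,0,0,0,-1],[-0.66,-0.801,0,0,0,0,-1]],
])

```text
t: 32.42
eef_pos: [520.5, -224.5, 375.0]
tcp_rot: [-3.141, -0.002, 2.355]
ft_force: [1.1, 1.0, -0.3]
opening: 0.365
grip_force: 30.0
```

Emit:
arm_command([
  [[-0.433,-0.629,0.033,0,0,0,-1],[-0.433,-0.629,0.033,0,0,0,-1],[-0.433,-0.629,0.033,0,0,0,-1],[-0.433,-0.629,0.033,0,0,0,-1],[-0.433,-0.629,0.033,0,0,0,-1],[-0.433,-0.629,0.033,0,0,0,-1],[-0.433,-0.629,0.033,0,0,0,-1],[-0.433,-0.629,0.033,0,0,0,-1],[-0.433,-0.629,0.033,0,0,0,-1],[-0.433,-0.629,0.033,0,0,0,-1]],
])

```text
t: 33.25
eef_pos: [499.5, -336.8, 371.2]
tcp_rot: [3.142, 0.0, 2.357]
ft_force: [0.6, -0.4, 0.1]
opening: 0.366
grip_force: 30.0
```

```bash
python3 -c "
from h import *
chk();print(state()['eef_pos'])"
```

```text
33.25 op 0.3658459719709951 held top z 180.1194301151647 tilt [0.003 0.002] x range [-17.3  16.9] [-17.3  17.3] 1652
[ 499.44652261 -337.10868597  371.11887154]
```

Emit:
arm_command([
  [[0,0,0.08,0,0,0,-1],[0,0,0.13,0,0,0,-1],[0,0,0.2,0,0,0,-1],[0,0,0.267,0,0,0,-1],[0,0,0.267,0,0,0,-1]],
])

```text
t: 33.72
eef_pos: [499.0, -337.5, 328.6]
tcp_rot: [-3.141, -0.003, 2.356]
ft_force: [0.5, -0.0, -0.7]
opening: 0.364
grip_force: 30.0
```

Emit:
arm_command([
  [[0,0,0.08,0,0,0,-1],[0,0,0.12,0,0,0,-1],[0,0,0.163,0,0,0,-1],[0,0,0.163,0,0,0,-1],[0,0,0.163,0,0,0,-1]],
])

```text
t: 34.13
eef_pos: [499.3, -337.7, 306.4]
tcp_rot: [-3.142, -0.0, 2.356]
ft_force: [-0.3, 0.2, 0.3]
opening: 0.366
grip_force: 30.0
```

Emit:
arm_command([
  [[0,0,0,0,0,0,0.18],[0,0,0,0,0,0,0.18],[0,0,0,0,0,0,0.18],[0,0,0,0,0,0,0.18]],
])

```text
t: 34.47
eef_pos: [499.2, -337.6, 306.7]
tcp_rot: [-3.142, 0.0, 2.356]
ft_force: [0.0, 0.5, 0.2]
opening: 0.57
grip_force: 0.0
```

Emit:
arm_command([
  [[0,0,-0.2,0,0,0,0.18],[0,0,-0.4,0,0,0,0.18],[0,0,-0.467,0,0,0,0.18],[0,0,-0.467,0,0,0,0.18],[0,0,-0.467,0,0,0,0.18]],
])

```text
t: 34.88
eef_pos: [499.0, -337.5, 376.4]
tcp_rot: [3.142, 0.001, 2.356]
ft_force: [0.1, 0.2, -0.4]
opening: 0.589
grip_force: 0.0
```

```bash
python3 - <<'E'
from h import *
c=json.load(open('cmd.json'));c[2]+=70;json.dump(c,open('cmd.json','w'))
look('scene');P=look('top')
for b in blobs(P,33,43,(440,640,60,300),20):print(b)
g=.18
plan([(505,-190,205,135,g,6),(505,-40,205,135,g,6),(505,110,190,135,g,6),(506.7,264.6,110,135,g,7),(506.7,264.6,46,135,g,6),(506.7,264.6,46,135,-1,6),(506.7,264.6,190,135,-1,6),
(505,100,205,135,-1,6),(505,-70,205,135,-1,6),(505,-225,205,135,-1,6),(499.3,-337.6,205,135,-1,9),(499.3,-337.6,170,135,-1,6),(499.3,-337.6,151.5,135,-1,6)])
E
```

```text
scene stack z hist {54: 52, 62: 40, 70: 36, 78: 28, 86: 39, 94: 30, 102: 35, 110: 35, 118: 67, 126: 21, 134: 0, 142: 2, 150: 2, 158: 0, 166: 0} top [125.3 126.6 143.4]
top stack z hist {54: 21, 62: 12, 70: 4, 78: 5, 86: 5, 94: 3, 102: 1, 110: 1, 118: 0, 126: 0, 134: 0, 142: 0, 150: 0, 158: 0, 166: 0} top [ 91.6 102.7 109.8]
(506.4, 265.6, 18.5, 37.9, 124)
[0.669, 0.723, 0.003] rz -0.0 g 0.18 rows>= 4 6
[0.707, 0.707, 0.0] rz -0.0 g 0.18 rows>= 4 6
[0.707, 0.707, 0.1] rz -0.0 g 0.18 rows>= 4 6
[0.721, 0.737, 0.534] rz -0.0 g 0.18 rows>= 5 7
[-0.0, 0.0, 0.426] rz -0.0 g 0.18 rows>= 2 6
[-0.0, 0.0, 0.0] rz -0.0 g -1 rows>= 0 6
[-0.0, 0.0, -0.96] rz -0.0 g -1 rows>= 4 6
[-0.768, -0.784, -0.1] rz -0.0 g -1 rows>= 4 6
[-0.802, -0.801, 0.0] rz -0.0 g -1 rows>= 5 6
[-0.73, -0.731, 0.0] rz -0.0 g -1 rows>= 4 6
[-0.504, -0.558, 0.0] rz -0.0 g -1 rows>= 3 9
[-0.0, 0.0, 0.234] rz -0.0 g -1 rows>= 1 6
[-0.0, 0.0, 0.123] rz -0.0 g -1 rows>= 1 6
end [ 499.2 -337.6  322.5  135. ] grasp z 151.5
```

Four seated (top at 126 mm). Fifth spacer.

Emit:
arm_command([
  [[0.669,0.723,0.003,0,0,0,0.18],[0.669,0.723,0.003,0,0,0,0.18],[0.669,0.723,0.003,0,0,0,0.18],[0.669,0.723,0.003,0,0,0,0.18],[0.669,0.723,0.003,0,0,0,0.18]],
])

```text
t: 35.4
eef_pos: [504.8, -186.2, 374.9]
tcp_rot: [-3.141, -0.003, 2.359]
ft_force: [0.5, 0.5, 0.1]
opening: 0.59
grip_force: 0.0
```

Emit:
arm_command([
  [[0.707,0.707,0,0,0,0,0.18],[0.707,0.707,0,0,0,0,0.18],[0.707,0.707,0,0,0,0,0.18],[0.707,0.707,0,0,0,0,0.18],[0.707,0.707,0,0,0,0,0.18]],
])

```text
t: 35.82
eef_pos: [504.7, -36.8, 375.1]
tcp_rot: [-3.141, -0.002, 2.359]
ft_force: [0.3, 0.4, 0.1]
opening: 0.592
grip_force: 0.0
```

Emit:
arm_command([
  [[0.707,0.707,0.1,0,0,0,0.18],[0.707,0.707,0.1,0,0,0,0.18],[0.707,0.707,0.1,0,0,0,0.18],[0.707,0.707,0.1,0,0,0,0.18],[0.707,0.707,0.1,0,0,0,0.18]],
])

```text
t: 36.23
eef_pos: [505.0, 112.8, 359.6]
tcp_rot: [-3.14, -0.002, 2.359]
ft_force: [0.1, -0.8, -0.3]
opening: 0.587
grip_force: 0.0
```

Emit:
arm_command([
  [[0.721,0.737,0.1,0,0,0,0.18],[0.721,0.737,0.2,0,0,0,0.18],[0.721,0.737,0.534,0,0,0,0.18],[0.721,0.737,0.534,0,0,0,0.18],[0.721,0.737,0.534,0,0,0,0.18],[0.721,0.737,0.534,0,0,0,0.18],[0.721,0.737,0.534,0,0,0,0.18],[0.721,0.737,0.534,0,0,0,0.18],[0.721,0.737,0.534,0,0,0,0.18],[0.721,0.737,0.534,0,0,0,0.18]],
])

```text
t: 37.07
eef_pos: [507.2, 263.4, 282.1]
tcp_rot: [3.14, 0.001, 2.354]
ft_force: [0.2, 0.3, -0.6]
opening: 0.589
grip_force: 0.0
```

Emit:
arm_command([
  [[0,0,0.2,0,0,0,0.18],[0,0,0.35,0,0,0,0.18],[0,0,0.426,0,0,0,0.18],[0,0,0.426,0,0,0,0.18],[0,0,0.426,0,0,0,0.18]],
])

```text
t: 37.48
eef_pos: [507.1, 264.3, 217.5]
tcp_rot: [-3.141, 0.0, 2.356]
ft_force: [0.2, -0.4, -1.0]
opening: 0.588
grip_force: 0.0
```

Emit:
arm_command([
  [[0,0,0,0,0,0,-1],[0,0,0,0,0,0,-1],[0,0,0,0,0,0,-1],[0,0,0,0,0,0,-1],[0,0,0,0,0,0,-1],[0,0,0,0,0,0,-1]],
])

```text
t: 37.98
eef_pos: [506.9, 264.6, 217.8]
tcp_rot: [3.141, 0.001, 2.356]
ft_force: [-0.7, -0.6, 6.0]
opening: 0.366
grip_force: 30.0
```

Emit:
arm_command([
  [[0,0,-0.15,0,0,0,-1],[0,0,-0.4,0,0,0,-1],[0,0,-0.7,0,0,0,-1],[0,0,-0.96,0,0,0,-1],[0,0,-0.96,0,0,0,-1],[0,0,-0.96,0,0,0,-1]],
])

```text
t: 38.48
eef_pos: [506.6, 264.6, 363.4]
tcp_rot: [3.137, 0.002, 2.356]
ft_force: [-0.6, 0.6, -1.3]
opening: 0.369
grip_force: 30.0
```

Emit:
arm_command([
  [[-0.768,-0.784,-0.1,0,0,0,-1],[-0.768,-0.784,-0.1,0,0,0,-1],[-0.768,-0.784,-0.1,0,0,0,-1],[-0.768,-0.784,-0.1,0,0,0,-1],[-0.768,-0.784,-0.1,0,0,0,-1],[-0.768,-0.784,-0.1,0,0,0,-1]],
])

```text
t: 38.98
eef_pos: [505.0, 98.2, 375.0]
tcp_rot: [-3.14, -0.001, 2.352]
ft_force: [0.7, -0.3, 0.0]
opening: 0.369
grip_force: 30.0
```

Emit:
arm_command([
  [[-0.802,-0.801,0,0,0,0,-1],[-0.802,-0.801,0,0,0,0,-1],[-0.802,-0.801,0,0,0,0,-1],[-0.802,-0.801,0,0,0,0,-1],[-0.802,-0.801,0,0,0,0,-1],[-0.802,-0.801,0,0,0,0,-1]],
])

```text
t: 39.48
eef_pos: [505.3, -71.0, 374.9]
tcp_rot: [-3.141, -0.002, 2.354]
ft_force: [-0.2, 0.6, -0.6]
opening: 0.372
grip_force: 30.0
```

Emit:
arm_command([
  [[-0.73,-0.731,0,0,0,0,-1],[-0.73,-0.731,0,0,0,0,-1],[-0.73,-0.731,0,0,0,0,-1],[-0.73,-0.731,0,0,0,0,-1],[-0.73,-0.731,0,0,0,0,-1],[-0.73,-0.731,0,0,0,0,-1]],
])

```text
t: 39.98
eef_pos: [505.5, -224.4, 375.1]
tcp_rot: [-3.141, -0.002, 2.356]
ft_force: [0.2, 0.6, -0.2]
opening: 0.371
grip_force: 30.0
```

Emit:
arm_command([
  [[-0.504,-0.558,0,0,0,0,-1],[-0.504,-0.558,0,0,0,0,-1],[-0.504,-0.558,0,0,0,0,-1],[-0.504,-0.558,0,0,0,0,-1],[-0.504,-0.558,0,0,0,0,-1],[-0.504,-0.558,0,0,0,0,-1],[-0.504,-0.558,0,0,0,0,-1],[-0.504,-0.558,0,0,0,0,-1],[-0.504,-0.558,0,0,0,0,-1],[-0.504,-0.558,0,0,0,0,-1]],
])

```text
t: 40.82
eef_pos: [499.5, -336.9, 376.3]
tcp_rot: [-3.142, 0.0, 2.357]
ft_force: [0.2, -0.2, -1.1]
opening: 0.371
grip_force: 30.0
```

```bash
python3 -c "
from h import *
chk();print(state()['eef_pos'])"
```

```text
40.8167 op 0.3705308677466838 held top z 180.2246348574959 tilt [0.002 0.   ] x range [-16.8  17.3] [-16.7  17.6] 1643
[ 499.39204362 -337.11200316  376.25531748]
```

Emit:
arm_command([
  [[0,0,0.08,0,0,0,-1],[0,0,0.13,0,0,0,-1],[0,0,0.18,0,0,0,-1],[0,0,0.234,0,0,0,-1],[0,0,0.234,0,0,0,-1]],
])

```text
t: 41.28
eef_pos: [499.1, -337.6, 339.2]
tcp_rot: [-3.141, -0.002, 2.356]
ft_force: [0.4, -0.6, -0.1]
opening: 0.372
grip_force: 30.0
```

Emit:
arm_command([
  [[0,0,0.06,0,0,0,-1],[0,0,0.1,0,0,0,-1],[0,0,0.123,0,0,0,-1],[0,0,0.123,0,0,0,-1],[0,0,0.123,0,0,0,-1]],
])

```text
t: 41.7
eef_pos: [499.2, -337.7, 322.4]
tcp_rot: [-3.142, -0.0, 2.356]
ft_force: [-0.2, -0.5, 0.3]
opening: 0.368
grip_force: 30.0
```

Emit:
arm_command([
  [[0,0,0,0,0,0,0.18],[0,0,0,0,0,0,0.18],[0,0,0,0,0,0,0.18],[0,0,0,0,0,0,0.18]],
])

```text
t: 42.03
eef_pos: [499.2, -337.6, 322.6]
tcp_rot: [-3.142, 0.0, 2.356]
ft_force: [0.3, -0.2, -0.5]
opening: 0.569
grip_force: 0.0
```

Emit:
arm_command([
  [[0,0,-0.2,0,0,0,0.18],[0,0,-0.36,0,0,0,0.18],[0,0,-0.36,0,0,0,0.5],[0,0,-0.36,0,0,0,0.5],[0,0,-0.36,0,0,0,0.5]],
])

```text
t: 42.45
eef_pos: [499.0, -337.5, 376.1]
tcp_rot: [-3.141, -0.0, 2.356]
ft_force: [0.6, 0.2, 0.6]
opening: 0.727
grip_force: 0.0
```

```bash
python3 - <<'E'
from h import *
c=json.load(open('cmd.json'));c[2]+=54;json.dump(c,open('cmd.json','w'))
look('scene');P=look('top')
print(blobs(P,33,43,(440,640,60,300),20))
for b in blobs(P,11,20,(340,620,-240,30)):print(b)
plan([(510,-190,205,135,.5,6)])
E
```

```text
scene stack z hist {54: 53, 62: 40, 70: 33, 78: 32, 86: 35, 94: 29, 102: 40, 110: 29, 118: 39, 126: 36, 134: 80, 142: 12, 150: 0, 158: 0, 166: 0} top [140.8 142.  142.7]
top stack z hist {54: 20, 62: 12, 70: 7, 78: 5, 86: 5, 94: 3, 102: 2, 110: 0, 118: 0, 126: 0, 134: 0, 142: 0, 150: 0, 158: 0, 166: 0} top [ 92.9 102.8 106.4]
[]
(509.7, -147.5, 25.3, 16.0, 251)
(399.1, -141.5, 22.6, 15.5, 88)
[0.645, 0.747, 0.003] rz -0.0 g 0.5 rows>= 4 6
end [ 510.1 -190.   376.1  135. ] grasp z 205.1
```

All five seated (top at 142 mm) and the drawer is empty. The collar has been knocked: a candidate now lies at (510,−147). Move there and confirm.

Emit:
arm_command([
  [[0.645,0.747,0.003,0,0,0,0.5],[0.645,0.747,0.003,0,0,0,0.5],[0.645,0.747,0.003,0,0,0,0.5],[0.645,0.747,0.003,0,0,0,0.5],[0.645,0.747,0.003,0,0,0,0.5],[0.645,0.747,0.003,0,0,0,0.5],[0.645,0.747,0.003,0,0,0,0.5],[0.645,0.747,0.003,0,0,0,0.5]],
])

```text
t: 43.22
eef_pos: [510.1, -190.9, 375.7]
tcp_rot: [-3.141, -0.0, 2.355]
ft_force: [-0.4, -0.2, 0.6]
opening: 0.751
grip_force: 0.0
```

```bash
python3 - <<'E'
from h import *
a,d,P=cloud('wrist');save('w5.png',a,k=1.5)
for lo,hi in((11,19),(19,26)):
  for b in blobs(P,lo,hi,(340,640,-240,30),60):print(lo,b)
E
```

```text
11 (392.2, -135.0, 26.1, 15.9, 1288)
11 (533.8, -45.7, 22.0, 16.1, 81)
11 (562.0, -34.1, 13.0, 15.2, 64)
11 (510.5, -148.4, 25.9, 15.8, 1248)
19 (560.0, -35.8, 35.4, 21.8, 2009)
```

View pics/w5.png

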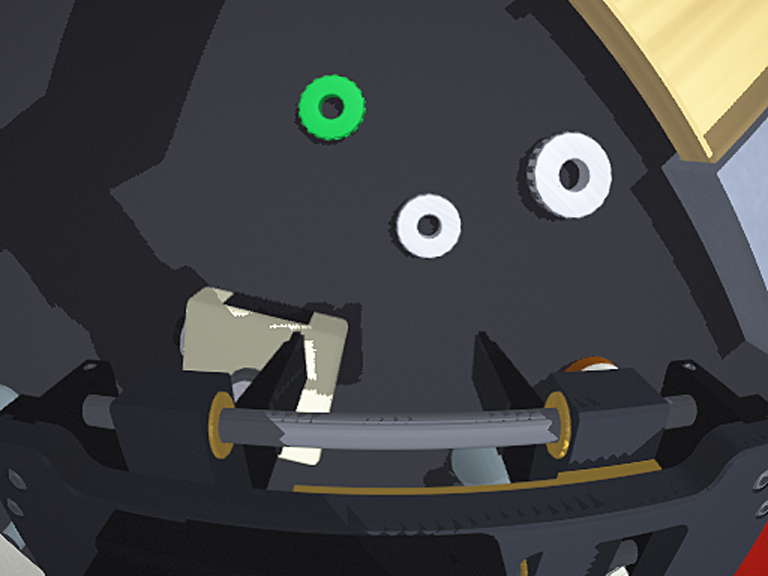

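Wrist view: small steel collar at (429,226), green at (331,107), large steel at (570,175). The small steel ring, now at world (510.4,−148.3), is the collar.

```bash
python3 - <<'E'
from h import *
g=.5
plan([(510.4,-148.3,90,135,g,8),(510.4,-148.3,24,135,g,6),(510.4,-148.3,24,135,-1,6),(510.4,-148.3,165,135,-1,6),(510.4,-200,210,135,-1,4),(499.3,-337.6,208,135,-1,10),(499.3,-337.6,180,135,-1,6),(499.3,-337.6,168,135,-1,5)])
E
```

```text
[0.195, 0.198, 0.767] rz -0.0 g 0.5 rows>= 3 8
[-0.0, 0.0, 0.44] rz -0.0 g 0.5 rows>= 2 6
[-0.0, 0.0, 0.0] rz -0.0 g -1 rows>= 0 6
[-0.0, 0.0, -0.94] rz -0.0 g -1 rows>= 4 6
[-0.244, -0.244, -0.3] rz -0.0 g -1 rows>= 2 4
[-0.596, -0.701, 0.013] rz -0.0 g -1 rows>= 4 10
[-0.0, 0.0, 0.187] rz -0.0 g -1 rows>= 1 6
[-0.0, 0.0, 0.08] rz -0.0 g -1 rows>= 1 5
end [ 499.2 -337.6  339.   135. ] grasp z 168.0
```

Emit:
arm_command([
  [[0.195,0.198,0.2,0,0,0,0.5],[0.195,0.198,0.5,0,0,0,0.5],[0.195,0.198,0.767,0,0,0,0.5],[0.195,0.198,0.767,0,0,0,0.5],[0.195,0.198,0.767,0,0,0,0.5],[0.195,0.198,0.767,0,0,0,0.5],[0.195,0.198,0.767,0,0,0,0.5],[0.195,0.198,0.767,0,0,0,0.5]],
])

```text
t: 43.93
eef_pos: [510.7, -148.9, 263.0]
tcp_rot: [3.14, 0.003, 2.355]
ft_force: [-0.9, 0.4, 0.9]
opening: 0.748
grip_force: 0.0
```

Emit:
arm_command([
  [[0,0,0.2,0,0,0,0.5],[0,0,0.35,0,0,0,0.5],[0,0,0.44,0,0,0,0.5],[0,0,0.44,0,0,0,0.5],[0,0,0.44,0,0,0,0.5]],
])

```text
t: 44.35
eef_pos: [510.7, -148.6, 195.9]
tcp_rot: [3.141, 0.001, 2.356]
ft_force: [0.7, 0.6, 0.8]
opening: 0.753
grip_force: 0.0
```

Emit:
arm_command([
  [[0,0,0,0,0,0,-1],[0,0,0,0,0,0,-1],[0,0,0,0,0,0,-1],[0,0,0,0,0,0,-1],[0,0,0,0,0,0,-1],[0,0,0,0,0,0,-1]],
])

```text
t: 44.85
eef_pos: [510.6, -148.4, 195.8]
tcp_rot: [3.141, 0.001, 2.356]
ft_force: [-1.4, 0.8, 7.0]
opening: 0.517
grip_force: 30.0
```

Emit:
arm_command([
  [[0,0,-0.15,0,0,0,-1],[0,0,-0.4,0,0,0,-1],[0,0,-0.7,0,0,0,-1],[0,0,-0.94,0,0,0,-1],[0,0,-0.94,0,0,0,-1],[0,0,-0.94,0,0,0,-1]],
])

```text
t: 45.35
eef_pos: [510.3, -148.2, 338.0]
tcp_rot: [3.14, 0.004, 2.356]
ft_force: [0.4, 0.7, -1.3]
opening: 0.516
grip_force: 30.0
```

Emit:
arm_command([
  [[-0.244,-0.244,-0.3,0,0,0,-1],[-0.244,-0.244,-0.3,0,0,0,-1],[-0.244,-0.244,-0.3,0,0,0,-1],[-0.244,-0.244,-0.3,0,0,0,-1]],
])

```text
t: 45.68
eef_pos: [510.1, -200.7, 380.0]
tcp_rot: [-3.141, -0.001, 2.354]
ft_force: [0.1, -0.4, -1.2]
opening: 0.516
grip_force: 30.0
```

Emit:
arm_command([
  [[-0.596,-0.701,0.013,0,0,0,-1],[-0.596,-0.701,0.013,0,0,0,-1],[-0.596,-0.701,0.013,0,0,0,-1],[-0.596,-0.701,0.013,0,0,0,-1],[-0.596,-0.701,0.013,0,0,0,-1],[-0.596,-0.701,0.013,0,0,0,-1],[-0.596,-0.701,0.013,0,0,0,-1],[-0.596,-0.701,0.013,0,0,0,-1],[-0.596,-0.701,0.013,0,0,0,-1],[-0.596,-0.701,0.013,0,0,0,-1]],
])

```text
t: 46.52
eef_pos: [499.5, -336.7, 379.2]
tcp_rot: [3.142, 0.0, 2.357]
ft_force: [-0.4, -1.7, -1.0]
opening: 0.514
grip_force: 30.0
```

```bash
python3 -c "
from h import *
chk();print(state()['eef_pos'])"
```

```text
46.5167 op 0.5141983682794369 held top z 180.10177412847693 tilt [-0.    -0.001] x range [-20.5  24.7] [-20.5  25.5] 2823
[ 499.46951337 -336.84526475  379.25934688]
```

Emit:
arm_command([
  [[0,0,0.05,0,0,0,-1],[0,0,0.09,0,0,0,-1],[0,0,0.13,0,0,0,-1],[0,0,0.187,0,0,0,-1],[0,0,0.187,0,0,0,-1]],
])

```text
t: 46.98
eef_pos: [499.0, -337.5, 348.9]
tcp_rot: [-3.141, -0.003, 2.356]
ft_force: [0.5, -0.1, -1.9]
opening: 0.515
grip_force: 30.0
```

Emit:
arm_command([
  [[0,0,0.04,0,0,0,-1],[0,0,0.08,0,0,0,-1],[0,0,0.08,0,0,0,-1],[0,0,0.08,0,0,0,-1]],
])

```text
t: 47.32
eef_pos: [499.3, -337.7, 338.8]
tcp_rot: [-3.142, -0.0, 2.356]
ft_force: [0.2, -0.2, -0.4]
opening: 0.516
grip_force: 30.0
```

```bash
python3 -c "
from h import *
s=state();print(s['ft_force'],s['opening'],s['eef_pos']);look('scene')"
```

```text
[ 0.22273042 -0.15582364 -0.40792863] 0.5163564301272178 [ 499.25770323 -337.66756577  338.78769839]
scene stack z hist {54: 54, 62: 40, 70: 32, 78: 30, 86: 38, 94: 28, 102: 38, 110: 35, 118: 36, 126: 35, 134: 13, 142: 22, 150: 49, 158: 46, 166: 0} top [157.4 159.4 160.2]
```

Collar's on the shaft on top of the stack. Release and head for the handle.

```bash
python3 - <<'E'
from h import *
c=json.load(open('cmd.json'));c[2]+=45;json.dump(c,open('cmd.json','w'))
g=-.37
plan([(480,-200,215,111,.5,6),(450,-60,215,87.3,g,6),(420,85,200,87.3,g,5),(400.5,193.5,130,87.3,g,8),(400.5,193.5,46,87.3,g,6)])
E
```

```text
[0.739, 0.558, -0.013] rz 0.0667 g 0.5 rows>= 4 6
[0.943, 0.147, -0.0] rz 0.0658 g -0.37 rows>= 4 6
[0.957, -0.245, 0.1] rz -0.0 g -0.37 rows>= 4 5
[0.716, -0.164, 0.466] rz -0.0 g -0.37 rows>= 4 8
[0.0, 0.0, 0.56] rz -0.0 g -0.37 rows>= 3 6
end [400.5 193.5 217.1  87.3] grasp z 46.1
```

Emit:
arm_command([
  [[0,0,0,0,0,0,0.5],[0,0,0,0,0,0,0.5],[0,0,0,0,0,0,0.5],[0,0,0,0,0,0,0.5]],
])

```text
t: 47.7
eef_pos: [499.3, -337.6, 339.3]
tcp_rot: [-3.142, 0.0, 2.356]
ft_force: [0.7, 0.3, 0.0]
opening: 0.723
grip_force: 0.0
```

Emit:
arm_command([
  [[0,0,-0.15,0,0,0,0.5],[0,0,-0.3,0,0,0,0.5],[0,0,-0.3,0,0,0,0.5],[0,0,-0.3,0,0,0,0.5]],
])

```text
t: 48.03
eef_pos: [499.2, -337.6, 385.1]
tcp_rot: [3.141, 0.002, 2.356]
ft_force: [0.2, -0.3, -0.1]
opening: 0.747
grip_force: 0.0
```

```bash
python3 -c "
from h import *
look('scene','s6.png',(130,60,300,190),4);print(state()['eef_pos'])"
```

```text
scene stack z hist {54: 42, 62: 46, 70: 33, 78: 31, 86: 35, 94: 32, 102: 36, 110: 36, 118: 35, 126: 36, 134: 8, 142: 46, 150: 150, 158: 45, 166: 0} top [157.7 158.7 159.4]
[ 499.09841149 -337.51397732  384.11998867]
```

View pics/s6.png

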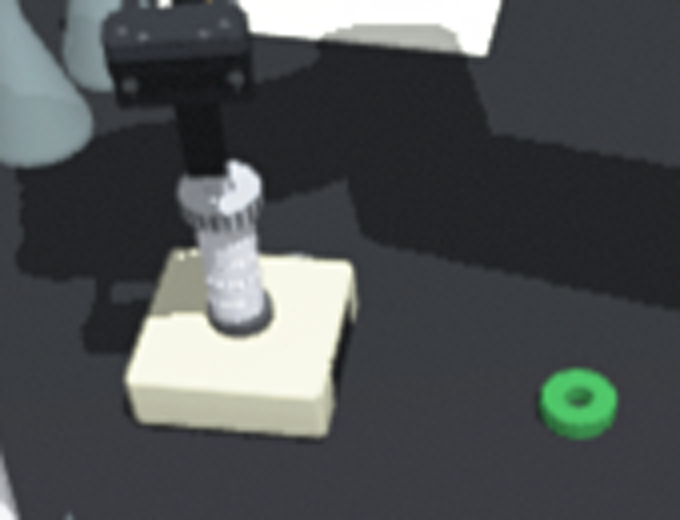

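The collar (222,195) sits flat on the spacer stack. Now the drawer.

Emit:
arm_command([
  [[0.739,0.558,-0.013,0,0,0.0667,0.5],[0.739,0.558,-0.013,0,0,0.0667,0.5],[0.739,0.558,-0.013,0,0,0.0667,0.5],[0.739,0.558,-0.013,0,0,0.0667,0.5],[0.739,0.558,-0.013,0,0,0.0667,0.5],[0.739,0.558,-0.013,0,0,0.0667,0.5]],
])

```text
t: 48.58
eef_pos: [480.2, -199.7, 385.6]
tcp_rot: [-3.141, -0.0, 1.94]
ft_force: [0.5, 0.3, 0.4]
opening: 0.751
grip_force: 0.0
```

Emit:
arm_command([
  [[0.943,0.147,0,0,0,0.0658,-0.37],[0.943,0.147,0,0,0,0.0658,-0.37],[0.943,0.147,0,0,0,0.0658,-0.37],[0.943,0.147,0,0,0,0.0658,-0.37],[0.943,0.147,0,0,0,0.0658,-0.37],[0.943,0.147,0,0,0,0.0658,-0.37]],
])

```text
t: 49.08
eef_pos: [450.4, -60.3, 385.8]
tcp_rot: [3.141, 0.0, 1.527]
ft_force: [0.4, -0.1, -0.3]
opening: 0.383
grip_force: 0.0
```

Emit:
arm_command([
  [[0.957,-0.245,0.1,0,0,0,-0.37],[0.957,-0.245,0.1,0,0,0,-0.37],[0.957,-0.245,0.1,0,0,0,-0.37],[0.957,-0.245,0.1,0,0,0,-0.37],[0.957,-0.245,0.1,0,0,0,-0.37]],
])

```text
t: 49.5
eef_pos: [420.2, 86.6, 370.3]
tcp_rot: [-3.141, -0.0, 1.527]
ft_force: [0.6, -1.2, -0.1]
opening: 0.317
grip_force: 0.0
```

Emit:
arm_command([
  [[0.716,-0.164,0.1,0,0,0,-0.37],[0.716,-0.164,0.2,0,0,0,-0.37],[0.716,-0.164,0.466,0,0,0,-0.37],[0.716,-0.164,0.466,0,0,0,-0.37],[0.716,-0.164,0.466,0,0,0,-0.37],[0.716,-0.164,0.466,0,0,0,-0.37],[0.716,-0.164,0.466,0,0,0,-0.37],[0.716,-0.164,0.466,0,0,0,-0.37],[0.716,-0.164,0.466,0,0,0,-0.37],[0.716,-0.164,0.466,0,0,0,-0.37]],
])

```text
t: 50.33
eef_pos: [400.9, 192.9, 301.8]
tcp_rot: [3.14, -0.0, 1.523]
ft_force: [-0.9, -0.2, 0.4]
opening: 0.314
grip_force: 0.0
```

```bash
python3 - <<'E'
from h import *
s=state();print(s['eef_pos'],s['tcp_rot'])
a,d,P=cloud('wrist')
w=P.reshape(-1,3);w=w[~np.isnan(w[:,0])]
m=w[(w[:,2]>38)&(w[:,2]<56)&(w[:,0]>380)&(w[:,0]<420)&(w[:,1]>120)&(w[:,1]<270)]
print('bar',np.median(m,0),m.min(0),m.max(0),np.polyfit(m[:,1],m[:,0],1),len(m))
E
```

```text
[400.89641731 192.85391081 301.82353465] [ 3.14007263e+00 -3.98533850e-04  1.52266526e+00]
bar [404.23580722 201.50301951  48.40922161] [395.12458442 130.82387283  42.93584928] [419.98982675 259.65072742  51.31467217] [3.9948382e-02 3.9678115e+02] 2056
```

Emit:
arm_command([
  [[0,0,0.2,0,0,0,-0.37],[0,0,0.4,0,0,0,-0.37],[0,0,0.56,0,0,0,-0.37],[0,0,0.56,0,0,0,-0.37],[0,0,0.56,0,0,0,-1],[0,0,0.56,0,0,0,-1],[0,0,0.56,0,0,0,-1],[0,0,0.56,0,0,0,-1],[0,0,0.56,0,0,0,-1]],
])

```text
t: 51.13
eef_pos: [402.0, 193.5, 218.5]
tcp_rot: [3.135, -0.002, 1.524]
ft_force: [7.9, -5.0, -3.2]
opening: 0.108
grip_force: 30.0
```

Emit:
arm_command([
  [[0,0.1,0,0,0,0,-1],[0,0.2,0,0,0,0,-1],[0,0.3,0,0,0,0,-1],[0,0.4,0,0,0,0,-1],[0,0.5,0,0,0,0,-1],[0,0.6,0,0,0,0,-1],[0,0.7,0,0,0,0,-1],[0,0.8,0,0,0,0,-1],[0,0.9,0,0,0,0,-1],[0,0.9,0,0,0,0,-1]],
])

```text
t: 51.97
eef_pos: [537.5, 186.9, 218.5]
tcp_rot: [3.138, -0.001, 1.523]
ft_force: [0.5, 0.1, 7.3]
opening: 0.107
grip_force: 30.0
```

Emit:
arm_command([
  [[0,0.07,0,0,0,0,-1],[0,0.14,0,0,0,0,-1],[0,0.2,0,0,0,0,-1],[0,0.2,0,0,0,0,-1],[0,0.2,0,0,0,0,-1]],
])

```text
t: 52.38
eef_pos: [565.6, 185.6, 218.4]
tcp_rot: [3.139, -0.0, 1.523]
ft_force: [-0.2, -2.1, 7.7]
opening: 0.108
grip_force: 30.0
```

Emit:
arm_command([
  [[0,0.02,0,0,0,0,-1],[0,0.04,0,0,0,0,-1],[0,0.055,0,0,0,0,-1],[0,0.055,0,0,0,0,-1]],
])

```text
t: 52.72
eef_pos: [573.6, 185.3, 218.5]
tcp_rot: [3.139, -0.0, 1.524]
ft_force: [1.5, -2.3, 7.9]
opening: 0.108
grip_force: 30.0
```

Emit:
arm_command([
  [[0,0.02,0,0,0,0,-1],[0,0.03,0,0,0,0,-1],[0,0.03,0,0,0,0,-1],[0,0.03,0,0,0,0,-1]],
])

```text
t: 53.05
eef_pos: [576.9, 185.2, 218.4]
tcp_rot: [-3.14, 0.0, 1.524]
ft_force: [-7.4, 0.0, 13.1]
opening: 0.108
grip_force: 30.0
```

Emit:
arm_command([
  [[0,0.01,0,0,0,0,-1],[0,0.01,0,0,0,0,-1],[0,0.01,0,0,0,0,-1]],
])

```text
t: 53.3
eef_pos: [577.5, 185.2, 218.4]
tcp_rot: [-3.137, 0.001, 1.524]
ft_force: [-14.4, -0.3, 17.9]
opening: 0.105
grip_force: 30.0
```

Emit:
arm_command([
  [[0,-0.004,0,0,0,0,-0.45],[0,-0.004,0,0,0,0,-0.45],[0,-0.004,0,0,0,0,-0.45],[0,-0.004,0,0,0,0,-0.45]],
])

```text
t: 53.63
eef_pos: [578.9, 185.1, 217.2]
tcp_rot: [3.141, 0.0, 1.524]
ft_force: [-0.1, 0.7, 0.3]
opening: 0.267
grip_force: 0.0
```

Emit:
arm_command([
  [[0,0,-0.2,0,0,0,-0.45],[0,0,-0.5,0,0,0,-0.45],[0,0,-0.9,0,0,0,-0.45],[0,0,-0.9,0,0,0,-0.45],[0,0,-0.9,0,0,0,-0.45],[0,0,-0.9,0,0,0,-0.45]],
])

```text
t: 54.13
eef_pos: [578.9, 185.0, 353.0]
tcp_rot: [3.139, -0.0, 1.524]
ft_force: [0.0, 0.4, -0.6]
opening: 0.277
grip_force: 0.0
```

Emit:
arm_command([
  [[-0.6,-0.6,-0.6,0,0,0,-0.45],[-0.6,-0.6,-0.6,0,0,0,-0.45],[-0.6,-0.6,-0.6,0,0,0,-0.45],[-0.6,-0.6,-0.6,0,0,0,-0.45],[-0.6,-0.6,-0.6,0,0,0,-0.45],[-0.6,-0.6,-0.6,0,0,0,-0.45]],
])

```text
t: 54.63
eef_pos: [484.5, 98.8, 441.8]
tcp_rot: [3.141, 0.0, 1.522]
ft_force: [1.0, -0.5, 0.5]
opening: 0.276
grip_force: 0.0
```

```bash
python3 - <<'E'
from h import *
P=look('scene','s7.png',k=1.5)
w=P.reshape(-1,3)
m=w[(w[:,2]>61)&(w[:,2]<72)&(w[:,0]>560)&(w[:,0]<640)&(w[:,1]>60)&(w[:,1]<320)]
print('front',np.median(m,0),m.min(0),m.max(0),cv2.minAreaRect(m[:,:2].astype(np.float32)))
m=w[(w[:,2]>75)&(w[:,2]<88)&(w[:,1]>60)&(w[:,1]<300)&(w[:,0]>560)&(w[:,0]<900)];print('roof',cv2.minAreaRect(m[:,:2].astype(np.float32)))
E
```

```text
scene stack z hist {54: 50, 62: 44, 70: 32, 78: 30, 86: 36, 94: 28, 102: 38, 110: 29, 118: 42, 126: 35, 134: 9, 142: 43, 150: 177, 158: 60, 166: 0} top [157.9 158.8 159.5]
front [617.62292684 203.8419887   67.21802198] [606.62325454  60.1931189   63.22789206] [626.84874627 319.84164623  70.68326014] ((616.5402221679688, 189.92665100097656), (259.9402770996094, 10.133638381958008), 87.28762817382812)
roof ((741.1715087890625, 179.9748077392578), (239.93319702148438, 238.955078125), 89.94634246826172)
```

View pics/s7.png

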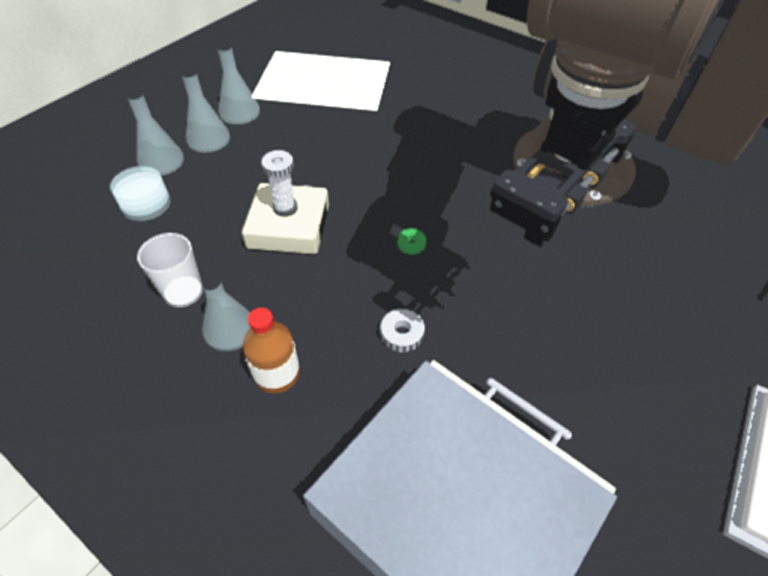

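The drawer is shut against its stop, having travelled about 174.5 mm. Stack and collar are in place at (278,165), and the bystanders haven't moved.

```bash
python3 -c "
from cell import *
print(job_done())"
```

```text
the job is handed in; nothing more can be done
None
```

The job is handed in: all five spacers sit stacked on the shoulder with the lock collar on top, the emptied drawer is fully shut, and the flask, bottle and beaker stand where they were.

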